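# Load the watch winder, engage the marked notch and scan its job card

## Task

Bring the winder's lever to its middle (stop) notch and, while it stands there, lay every watch head from the brown tray flat in a pocket of the winder, one per pocket; then throw the lever fully into the outer notch marked by the ball-headed brass index pin. After that, pick up the hand scanner, aim it level and squarely at the barcode label on the card stand from about 10 cm, hold it steady there for a good second (more than 1 s), and lay it back the right way up in the middle of its rubber mat. Leave the other tools and pots where they are.

Things in the scene. Friction and masses are not known exactly. Their poses are not given: they have to be found in the camera images.
- tester: Watch winder: fixed grey box, 200 (x) by 320 (y) by 50 mm high; origin at the centre of its underside, z up. In its deck are six round pockets 44 mm wide, 4 mm deep (floor 46 mm above the underside), centres at x = -55, 0, +55 and y = -105, -30 mm; beside a watch there is finger room only along y. Lever pivot on the deck at x = -70, y = +90 mm; its arm points to +x.
- watch1: Watch head, no strap (3 to 5 present, else None): steel disc 40 mm wide, 14 mm thick, 70-115 g; origin centre of underside, z up. A 4.6 mm thick crown juts 4 mm from the rim along +x, 7 mm up: grip elsewhere, fingertips 6 mm or more above the underside to clear the deck round a pocket. Start: 65 mm or more apart on a brown tray at the robot's right, floor 4 mm and frame 8 mm above the table.
- watch2: Watch head, no strap (3 to 5 present, else None): steel disc 40 mm wide, 14 mm thick, 70-115 g; origin centre of underside, z up. A 4.6 mm thick crown juts 4 mm from the rim along +x, 7 mm up: grip elsewhere, fingertips 6 mm or more above the underside to clear the deck round a pocket. Start: 65 mm or more apart on a brown tray at the robot's right, floor 4 mm and frame 8 mm above the table.
- watch3: Watch head, no strap (3 to 5 present, else None): steel disc 40 mm wide, 14 mm thick, 70-115 g; origin centre of underside, z up. A 4.6 mm thick crown juts 4 mm from the rim along +x, 7 mm up: grip elsewhere, fingertips 6 mm or more above the underside to clear the deck round a pocket. Start: 65 mm or more apart on a brown tray at the robot's right, floor 4 mm and frame 8 mm above the table.
- watch4: Watch head, no strap (3 to 5 present, else None): steel disc 40 mm wide, 14 mm thick, 70-115 g; origin centre of underside, z up. A 4.6 mm thick crown juts 4 mm from the rim along +x, 7 mm up: grip elsewhere, fingertips 6 mm or more above the underside to clear the deck round a pocket. Start: 65 mm or more apart on a brown tray at the robot's right, floor 4 mm and frame 8 mm above the table.
- watch5: Watch head, no strap (3 to 5 present, else None): steel disc 40 mm wide, 14 mm thick, 70-115 g; origin centre of underside, z up. A 4.6 mm thick crown juts 4 mm from the rim along +x, 7 mm up: grip elsewhere, fingertips 6 mm or more above the underside to clear the deck round a pocket. Start: 65 mm or more apart on a brown tray at the robot's right, floor 4 mm and frame 8 mm above the table.
- lever (a joint): Angle (rad) of the winder's lever about its upright pivot, anticlockwise from above: 0 points along the winder's +x and is the middle (stop) notch; outer notches at -0.5 and +0.5, end stops at +-0.62. A sprung detent holds it in a notch, and pulls it in from within about 0.15 rad; about 5 to 8 N at the knob overcomes it. It starts in the -0.5 notch.
- lever_grip (a point): Centre of the lever's upright black knob, a round pillar 16 mm across that stands 80 mm out from the pivot, from 16 to 56 mm above the deck; this point is 38 mm above the deck.
- lever_nose (a point): Point on the lever's line 120 mm from the pivot, about 26 mm beyond the tip of its pointer; in the marked notch it lies over the foot of the index pin.
- index_pin: Brass index pin with a ball head 12 mm across, 22 mm high, standing on the deck outside one of the two outer notches, 120 mm from the lever's pivot: it marks the notch to use. Fixed. Origin at its foot.
- plug: Flat brass plug 14 mm across and 5 mm high that closes the index hole of the other outer notch, the one not to use. Fixed.
- scanner: Grey hand scanner, 150 mm long, 130-200 g; origin in the middle of its underside, z up, +x to the head. Handle 32 mm wide, 28 high, x = -75 to +25 mm; head 50 mm wide, 34 high, x = +25 to +75. Centre of mass about x = +2 mm: grip the handle there, across y. It reads straight ahead along +x from the dark window in the head's end, 17 mm above its underside.
- scanner_beam (a point): Point on the scanner's line of sight 100 mm ahead of its window (175 mm ahead of the origin).
- mat: Black rubber mat, fixed, 180 (x) by 120 mm (y), 3 mm thick: the scanner's place. Origin at the centre of its underside.
- stand: Card stand, fixed: wooden foot 80 by 90 by 10 mm with a leaning plate 100 mm wide, 106 mm high, that carries a paper job card. Its -x side is the face with the label; its +x is the level direction in which a scanner must look. Origin at the centre under the foot.
- stand_label (a point): Centre of the barcode label (about 55 by 24 mm) on the card, 74 mm above the table; the card leans back 0.5 rad from upright, facing the stand's -x side and up.
- loupe: Bystander, loose, to be left where it is: bare metal eye loupe, 34 mm across, 30 mm high, standing on the tray among the watch heads.
- driver: Bystander, loose, to be left where it is: screwdriver, 120 mm long.
- oil: Bystander, loose, to be left where it is: small amber bottle, 36 mm across, 70 mm high.
- pot: Bystander, loose, to be left where it is: white lidded pot, 58 mm across.
- stake: Bystander, loose, to be left where it is: dark wooden stand, 48 mm across, 40 mm high.
- partsbox: Bystander, loose, to be left where it is: clear box 60 by 50 by 20 mm.
- brush: Bystander, loose, to be left where it is: brush, 120 mm long.
- cushion: Bystander, loose, to be left where it is: black round casing cushion, 64 mm across.

How it is judged (in metres and radians):
On the way, in this order (a step that is already met when the one before it is completed fails the run):
1. the lever is in the middle (stop) notch (value of joint lever between -0.09 and 0.09 rad), for 0.3 s.
2. every watch head lies flat in a pocket of its own, the lever still in the stop notch (all of step 1 and (x of watch1 in the frame of tester between -0.059 and -0.051 m or x of watch1 in the frame of tester between -0.004 and 0.004 m or x of watch1 in the frame of tester between 0.051 and 0.059 m) and (y of watch1 in the frame of tester between -0.109 and -0.101 m or y of watch1 in the frame of tester between -0.034 and -0.026 m) and z of each of watch1, watch2, watch3, watch4, watch5 in the frame of tester below 0.048 m and angle between the z axis of each of watch1, watch2, watch3, watch4, watch5 and the z axis of tester, either way round below 0.1 rad and linear speed of each of watch1, watch2, watch3, watch4, watch5 below 0.03 m/s and (x of watch2 in the frame of tester between -0.059 and -0.051 m or x of watch2 in the frame of tester between -0.004 and 0.004 m or x of watch2 in the frame of tester between 0.051 and 0.059 m) and (y of watch2 in the frame of tester between -0.109 and -0.101 m or y of watch2 in the frame of tester between -0.034 and -0.026 m) and (x of watch3 in the frame of tester between -0.059 and -0.051 m or x of watch3 in the frame of tester between -0.004 and 0.004 m or x of watch3 in the frame of tester between 0.051 and 0.059 m) and (y of watch3 in the frame of tester between -0.109 and -0.101 m or y of watch3 in the frame of tester between -0.034 and -0.026 m) and (x of watch4 in the frame of tester between -0.059 and -0.051 m or x of watch4 in the frame of tester between -0.004 and 0.004 m or x of watch4 in the frame of tester between 0.051 and 0.059 m) and (y of watch4 in the frame of tester between -0.109 and -0.101 m or y of watch4 in the frame of tester between -0.034 and -0.026 m) and (x of watch5 in the frame of tester between -0.059 and -0.051 m or x of watch5 in the frame of tester between -0.004 and 0.004 m or x of watch5 in the frame of tester between 0.051 and 0.059 m) and (y of watch5 in the frame of tester between -0.109 and -0.101 m or y of watch5 in the frame of tester between -0.034 and -0.026 m)), for 0.3 s.
3. the lever is in the notch marked by the index pin (horizontal distance between lever_nose and index_pin below 0.01 m), for 0.3 s.
4. the scanner looks squarely (within 0.35 rad) at the label: the point 100 mm ahead of its window is within 30 mm of the label's centre, moving slower than 40 mm/s, for 1 s (distance between scanner_beam and stand_label below 0.03 m and angle between the x axis of scanner and the x axis of stand, either way round below 0.35 rad and linear speed of scanner below 0.04 m/s), for 1 s.
At the end, for the whole second after the job is handed in: Each watch head lies flat (0.1 rad) down in a pocket of its own, within 4 mm of its centre along the winder's axes; the lever nose is within 10 mm of the index pin; the scanner rests right way up on its mat, its origin within 50 mm of the mat's centre along each mat axis ((x of watch1 in the frame of tester between -0.059 and -0.051 m or x of watch1 in the frame of tester between -0.004 and 0.004 m or x of watch1 in the frame of tester between 0.051 and 0.059 m) and (y of watch1 in the frame of tester between -0.109 and -0.101 m or y of watch1 in the frame of tester between -0.034 and -0.026 m) and z of each of watch1, watch2, watch3, watch4, watch5 in the frame of tester below 0.048 m and angle between the z axis of each of watch1, watch2, watch3, watch4, watch5 and the z axis of tester, either way round below 0.1 rad and linear speed of each of watch1, watch2, watch3, watch4, watch5 below 0.03 m/s and (x of watch2 in the frame of tester between -0.059 and -0.051 m or x of watch2 in the frame of tester between -0.004 and 0.004 m or x of watch2 in the frame of tester between 0.051 and 0.059 m) and (y of watch2 in the frame of tester between -0.109 and -0.101 m or y of watch2 in the frame of tester between -0.034 and -0.026 m) and (x of watch3 in the frame of tester between -0.059 and -0.051 m or x of watch3 in the frame of tester between -0.004 and 0.004 m or x of watch3 in the frame of tester between 0.051 and 0.059 m) and (y of watch3 in the frame of tester between -0.109 and -0.101 m or y of watch3 in the frame of tester between -0.034 and -0.026 m) and (x of watch4 in the frame of tester between -0.059 and -0.051 m or x of watch4 in the frame of tester between -0.004 and 0.004 m or x of watch4 in the frame of tester between 0.051 and 0.059 m) and (y of watch4 in the frame of tester between -0.109 and -0.101 m or y of watch4 in the frame of tester between -0.034 and -0.026 m) and (x of watch5 in the frame of tester between -0.059 and -0.051 m or x of watch5 in the frame of tester between -0.004 and 0.004 m or x of watch5 in the frame of tester between 0.051 and 0.059 m) and (y of watch5 in the frame of tester between -0.109 and -0.101 m or y of watch5 in the frame of tester between -0.034 and -0.026 m) and horizontal distance between lever_nose and index_pin below 0.01 m and x of scanner in the frame of mat between -0.05 and 0.05 m and y of scanner in the frame of mat between -0.05 and 0.05 m and z of scanner in the frame of mat below 0.008 m and angle between scanner's own z axis and vertical below 0.15 rad and linear speed of scanner below 0.02 m/s); the robot touches nothing.
It fails at once if one of the other loose tools and pots is moved more than 5 cm (distance of any of loupe, driver, oil, pot, stake, partsbox, brush, cushion from where it was at the start of the episode above 0.05 m).
Of watch1, watch2, watch3, watch4, watch5 only 3 to 5 are there at a start; the rules pass over those that are not, and their reading is None.
At some moment in a run one of watch1, watch2, watch3, watch4, watch5, scanner may be knocked a few centimetres aside while the robot is not near it.
Once in a run the grip may slacken for a moment while it holds something.
It also fails if it takes over 210 s, if anything falls off the work surface, if the arm or the gripper's body presses on something with over 40 N, if the wrist force passes 120 N, or if a joint passes its speed limit or range.

## Robot

A 6-joint arm with a two-finger parallel gripper is mounted at the origin on the work surface. World frame = base frame: x ahead of the robot, y to its left, z up, the work surface at z = 0. Lengths are in mm, angles in rad, forces in N, time in s.
With the tool pointing down it reaches from about 275 to 750 mm from the base axis. Payload 10.2 kg.
Tool frame: the origin (TCP) lies at the very end of the fingers, on their centre line; the grasp point (between the pads) lies behind it (ctrl.grasp_offset is the z of the grasp point in the tool frame, in mm); z points along the fingers, y is the direction in which the jaws open and shut (so a half turn about z gives the same grasp; the last joint's range is limited). The gripper opens to 85 mm and grips with 20 to 120 N. Pads are 22 mm wide; open, the fingers measure 114 mm over their backs; the gripper's body (76 mm by 85 mm) begins 54 mm behind the grasp point. The pads swing forward as they close: fully open they stand 13 mm farther back than shut.
Start: joints at [1.118, 0.313, 1.498, -0, 1.331, -0.223], TCP at [119.599, 511.202, 231.294] pointing down, gripper open.
Joint ranges: [-2.94, 2.94], [-0.97, 2.17], [0.19, 2.56], [-1.23, 4.37], [0.02, 3.11], [-2.88, 2.88]. Speed limits (rad/s): [2.39, 2.39, 3.01, 3.14, 3.14, 3.14].

## Interface

Orientations are given as a unit quaternion [w, x, y, z].
In Python, from rig import ctrl, capture, job gives the robot as it stands. The module is installed in compiled form; this text tells all that it offers.
- The arm moves only by the tool move_arm, never from a script. Its argument "series" is a list of rows, each a list of 7 numbers: the turn, a rotation vector about the tool's x, y, z in rad, then the shift along the tool's x, y, z in cm, then the opening, from 0 (shut) to 1 (fully open). A call has 1 to 5 rows; each row is the pose to reach, as a shift and turn from the pose measured when the call began, along the tool's axes at that moment; what a row does not reach only later rows make up. A row lasts 1/12 s, in which the tool goes at most 41.7 mm and 7.16 degrees, less where a joint would pass 70% of its speed; a pose out of reach is approached as far as the arm can. A call with a gripper value outside its range is refused whole. The fingers move at their own pace and stop on an object; "grip_force" is the grip in N (left out, the last holds). Time passes only in rows, so rows that repeat a pose let the fingers close. It gives the time, the measured TCP pose, the force and the opening at its end, in the units of the state.
- ctrl.sense(): the state, without advancing time (a new reading comes with each control period).
- capture(name): name is "scene" or "top" or "wrist"; returns a dict with "frame" (384x512x3 uint8, red, green, blue), "mtx" (3x3 intrinsics, pixels), "R" (3x3) and "t" (3): a world point X has camera coordinates R X + t. Camera axes: x right, y down, z forward; pixel columns grow to the right and rows downward; lengths in mm; the calibration is good to about 2 mm. A picture is of the moment at which its call begins. There is no depth.
- job.finish_job(): hands the job in, once; it reports no verdict.
The state is a dict: "time_s": time; "joints": joint angles; "dq": joint speeds; "tau": joint torques, N m; "eef_pos": TCP position; "ee_rot": TCP orientation; "force": force on the tool from outside, world axes, zero at the start; "wrist_torque": the same for the moment, N m; "grip_width": opening from 0.0 (shut) to 1.0 (fully open).
Only numpy, scipy, OpenCV 4.12 (cv2) and the standard library are available. Lean on these libraries where they do the work, as an engineer would, in place of code of your own. Each camera call takes 0.05 s, during which the arm holds its last target.

## Working session

There is one attempt and no reset: what is moved stays moved. The work goes in short steps, Python scripts to look and compute and a tool call to move; the robot and the scene stay as the last step left them, time stands still between calls to the robot, and variables do not carry over. Pictures are saved under pics/ and viewed, and the job is handed in when it is done.

Besides the shell and the picture viewer there is one more tool, called by a JSON object that holds its "fn" and its "kwargs", one argument or row to a line. move_arm: Moves the arm, as the interface text tells. Its arguments: {"type":"object","properties":{"series":{"type":"array","items":{"type":"array","items":{"type":"number"}}},"grip_force":{"type":"number"}},"required":["series"]}

```bash
mkdir -p pics; ls; python3 - <<'E'
from rig import ctrl,capture,job
import cv2,numpy as np
for n in ["scene","top","wrist"]:
    d=capture(n); cv2.imwrite(f"pics/{n}0.png",d["frame"][:,:,::-1])
    print(n,np.round(d["mtx"],1).tolist(),np.round(d["R"],3).tolist(),np.round(d["t"],1).tolist())
print(ctrl.sense(),ctrl.grasp_offset)
E
```

```text
pics
scene [[453.0, 0.0, 258.9], [0.0, 453.0, 189.3], [0.0, 0.0, 1.0]] [[0.255, 0.967, -0.017], [0.709, -0.199, -0.676], [-0.657, 0.161, -0.737]] [-195.7, -318.6, 1497.7]
top [[394.3, 0.0, 253.8], [0.0, 394.3, 193.8], [0.0, 0.0, 1.0]] [[0.002, -1.0, 0.005], [-0.978, -0.003, -0.211], [0.211, -0.005, -0.978]] [54.2, 572.1, 1043.5]
wrist [[313.9, 0.0, 255.6], [0.0, 313.9, 190.0], [0.0, 0.0, 1.0]] [[0.228, 0.974, -0.002], [0.939, -0.219, 0.264], [0.256, -0.062, -0.965]] [-524.6, -36.1, 378.8]
{'time_s': 0.15, 'joints': array([ 1.11761696e+00,  3.13338318e-01,  1.49821988e+00,  2.07070776e-05,
        1.33098284e+00, -2.23399623e-01]), 'dq': array([-0.00141413, -0.00222497, -0.00225436, -0.0011191 , -0.00015467,
       -0.00068846]), 'tau': array([ 1.04752333e-03, -4.12370431e+01, -2.59795636e+01, -1.79475878e-04,
        3.26908827e-03, -3.34924766e-05]), 'eef_pos': array([119.50464165, 511.04055339, 230.87398429]), 'ee_rot': array([-1.66858491e-04,  1.14639722e-01,  9.93407021e-01, -4.43980205e-04]), 'force': array([-0.62314519,  0.42422457, -0.26708715]), 'wrist_torque': array([-0.0391355 , -0.04289651,  0.03732921]), 'grip_width': 1.0039083135941467} -18.700000000000003
```

View pics/scene0.png

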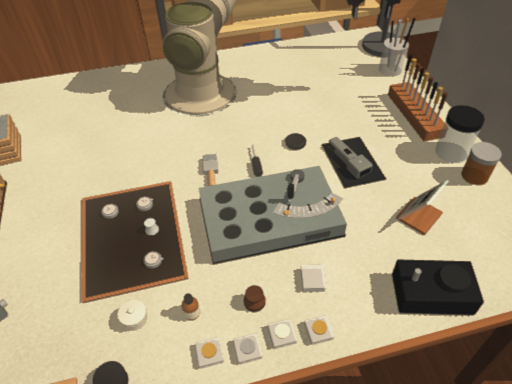

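View pics/top0.png

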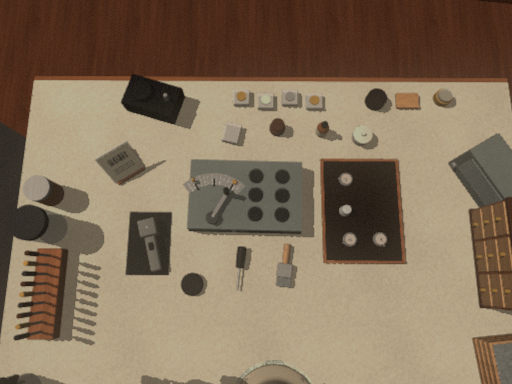

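View pics/wrist0.png

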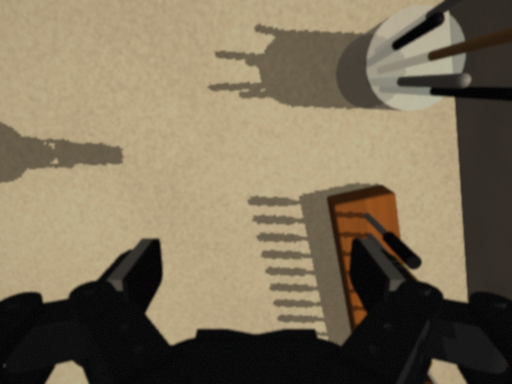

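Top view: winder around (246,197), three watches at (346,180), (350,240), (380,240), the loupe at (346,211), the scanner at (150,243) and the stand at (125,165). I'll zoom in next.

```bash
cat > h.py <<'E'
from rig import ctrl,capture,job
import cv2,numpy as np
from scipy.spatial.transform import Rotation as Ro
def grab(n,f=None):
    d=capture(n)
    if f: cv2.imwrite("pics/"+f,d["frame"][:,:,::-1])
    return d
def p2w(d,u,v,z):
    r=d["R"].T@np.linalg.solve(d["mtx"],[u,v,1.]); c=-d["R"].T@d["t"]
    return c+r*(z-c[2])/r[2]
def w2p(d,X):
    X=np.atleast_2d(X).astype(float); q=(X@d["R"].T+d["t"])@d["mtx"].T
    return q[:,:2]/q[:,2:]
def crop(d,u0,v0,u1,v1,s,f):
    c=d["frame"][v0:v1,u0:u1,::-1]; cv2.imwrite("pics/"+f,cv2.resize(c,None,fx=s,fy=s,interpolation=cv2.INTER_CUBIC))
def tool():
    s=ctrl.sense(); q=s["ee_rot"]; return s,Ro.from_quat([q[1],q[2],q[3],q[0]])
def go(p,yaw=None,R=None):
    """print delta to target TCP p; tool down with tool y axis along yaw direction (rad, world), mod pi"""
    s,T=tool()
    if R is None:
        if yaw is None:
            R=T
        else:
            best=None
            for k in (0,1):
                a=yaw+k*np.pi; y=np.array([np.cos(a),np.sin(a),0]); z=np.array([0,0,-1.]); x=np.cross(y,z)
                Rk=Ro.from_matrix(np.c_[x,y,z]); m=(T.inv()*Rk).magnitude()
                if best is None or m<best[0]: best=(m,Rk)
            R=best[1]
    rv=(T.inv()*R).as_rotvec(); sh=T.inv().apply(np.array(p)-s["eef_pos"])/10
    print("t",round(s["time_s"],2),"pos",np.round(s["eef_pos"],1),"rot",np.round(rv,3),"shift_cm",np.round(sh,2),"rows",max(np.ceil(np.linalg.norm(sh)*10/41.7),np.ceil(np.degrees(np.linalg.norm(rv))/7.16)),"grip",round(s["grip_width"],3),"F",np.round(s["force"],1))
E
python3 - <<'E'
from h import *
d=grab("top"); np.savez("top0.npz",**d)
crop(d,180,150,310,245,6,"t_w.png"); crop(d,315,150,410,270,5,"t_tray.png"); crop(d,90,135,180,280,4,"t_s.png")
d=grab("scene"); np.savez("scene0.npz",**d)
crop(d,190,155,350,265,5,"s_w.png");crop(d,75,175,190,300,4,"s_tray.png"); crop(d,320,125,460,245,5,"s_s.png")
E
```

```text
(no output)
```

View pics/t_w.png

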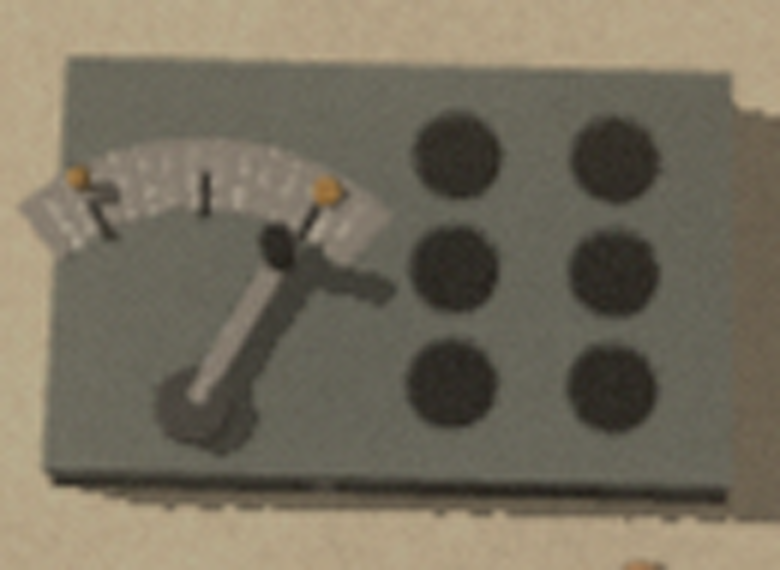

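View pics/t_tray.png

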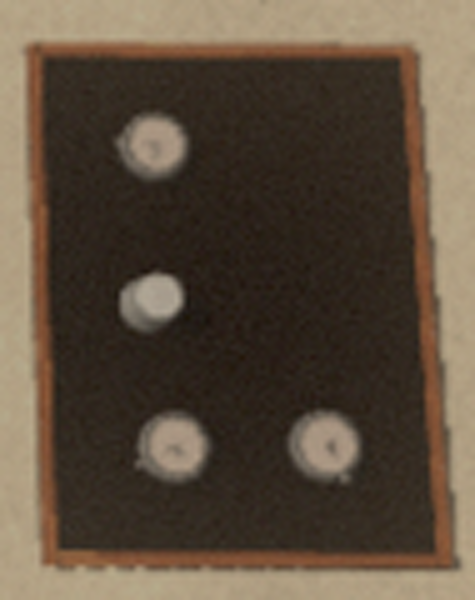

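View pics/t_s.png

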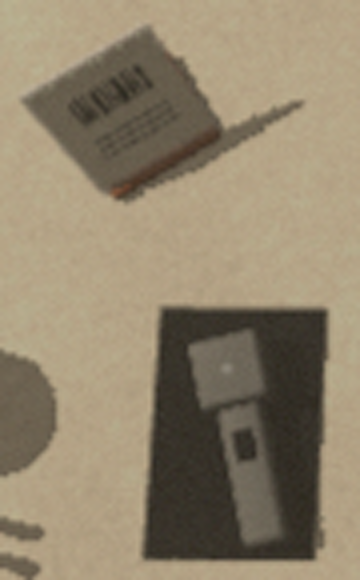

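View pics/s_w.png

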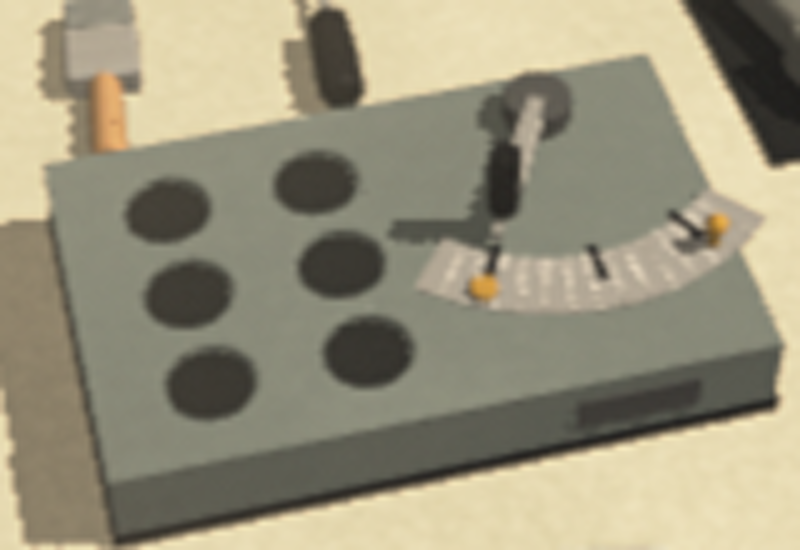

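View pics/s_s.png

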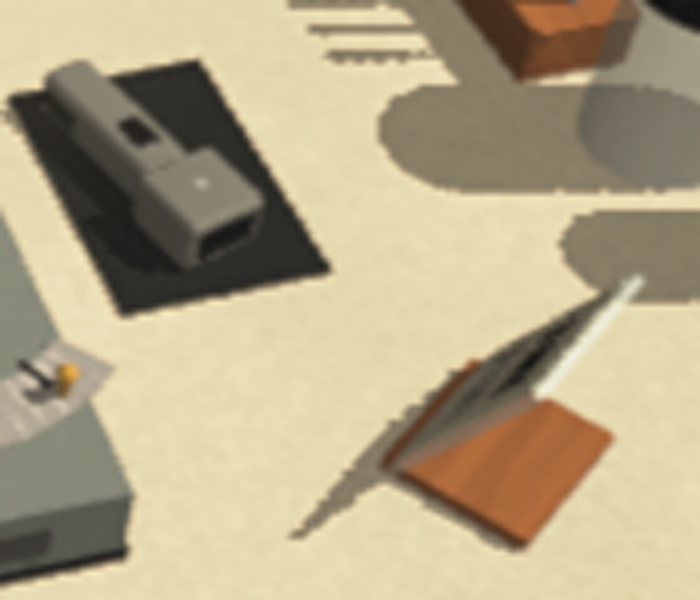

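View pics/s_tray.png

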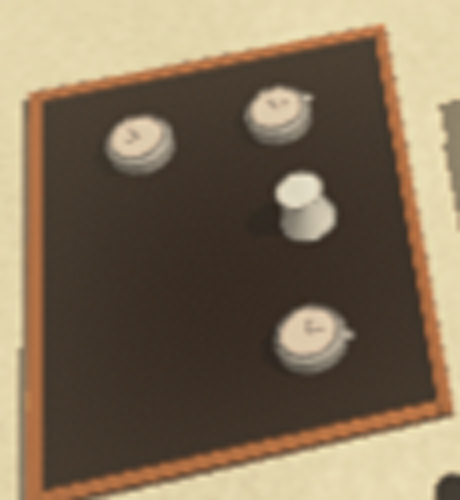

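```bash
cat > fit.py <<'E'
from h import *
from scipy.optimize import least_squares
def blobs(d,roi,thr,amin,amax,dark=True):
    u0,v0,u1,v1=roi; g=cv2.cvtColor(d["frame"],cv2.COLOR_RGB2GRAY)[v0:v1,u0:u1]
    g=cv2.resize(g,None,fx=4,fy=4,interpolation=cv2.INTER_CUBIC)
    m=((g<thr) if dark else (g>thr)).astype(np.uint8)
    n,_,st,c=cv2.connectedComponentsWithStats(m)
    return [((c[i,0]+.5)/4-.5+u0,(c[i,1]+.5)/4-.5+v0,st[i,4]/16) for i in range(1,n) if amin<st[i,4]/16<amax]
PK=np.array([(x,y,50) for y in (-105,-30) for x in (-55,0,55)],float)
def W(p,X): return Ro.from_euler('z',p[2]).apply(X)+[p[0],p[1],0]
E
python3 - <<'E'
from fit import *
dt=dict(np.load("top0.npz")); ds=dict(np.load("scene0.npz"))
bt=blobs(dt,(240,160,300,230),60,60,400); bs=blobs(ds,(205,180,280,245),75,60,400)
print(np.round(bt,1).tolist()); print(np.round(bs,1).tolist())
for nm,obs in (("top",[(dt,bt)]),("scene",[(ds,bs)]),("both",[(dt,bt),(ds,bs)])):
    def res(p):
        r=[]
        for d,b in obs:
            q=w2p(d,W(p,PK)); b=np.array(b)[:,:2]
            D=np.linalg.norm(q[:,None]-b[None],axis=2); j=D.argmin(1); r.append((q-b[j]).ravel())
        return np.concatenate(r)
    p0=p2w(dt,246,197,50)
    s=least_squares(res,[p0[0],p0[1],0]); print(nm,np.round(s.x,4),np.sqrt(np.mean(s.fun**2)))
E
```

```text
[[255.9, 175.8, 143.1], [282.1, 176.4, 143.8], [255.3, 194.5, 153.1], [281.9, 195.3, 153.8], [254.9, 213.6, 159.6], [281.6, 214.4, 156.8]]
[[252.6, 191.4, 130.3], [223.1, 197.0, 133.4], [257.9, 207.7, 153.8], [227.2, 213.6, 156.1], [263.2, 225.1, 173.8], [231.8, 231.5, 174.4]]
top [ 5.731847e+02  8.123540e+01 -2.480000e-02] 0.054409775142623566
scene [ 5.735763e+02  7.929190e+01 -2.120000e-02] 0.0652268303069214
both [ 5.733303e+02  8.012640e+01 -2.320000e-02] 0.2769979814967811
```

```bash
cat >> fit.py <<'E'
P=np.array([573.3,80.2,-0.0235])
def knob(a,z=75):
    k=W(P,np.array([-70+80*np.cos(a),90+80*np.sin(a),0])); k[2]=z; return k
E
python3 - <<'E'
from fit import *
for a in (-.5,0,.5): print(a,knob(a))
go(knob(-.5,220),yaw=np.pi/2+P[2])
E
```

```text
-0.5 [574.72011619 131.82684206  75.        ]
0 [585.41204421 169.94017152  75.        ]
0.5 [576.5225903  208.51374819  75.        ]
t 0.25 pos [119.5 511.1 231. ] rot [-0.001 -0.    -0.206] shift_cm [-52.96 -26.56   1.11] rows 15.0 grip 1.001 F [1.  0.3 0.6]
```

{"fn": "move_arm", "kwargs": {
  "series": [
    [0, 0, -0.206, -53, -26.6, 1.1, 1],
    [0, 0, -0.206, -53, -26.6, 1.1, 1],
    [0, 0, -0.206, -53, -26.6, 1.1, 1],
    [0, 0, -0.206, -53, -26.6, 1.1, 1],
    [0, 0, -0.206, -53, -26.6, 1.1, 1]
  ],
  "grip_force": 40
}}

```text
time_s: 0.67
eef_pos: [277.2, 379.3, 227.5]
ee_rot: [-0.0, 0.012, 1.0, -0.0]
force: [0.7, 0.4, 0.2]
grip_width: 1.004
```

```bash
python3 -c "
from fit import *
go(knob(-.5,220),yaw=np.pi/2+P[2])"
```

```text
t 0.67 pos [277.2 379.3 227.5] rot [-0. -0.  0.] shift_cm [-30.32 -24.05   0.76] rows 10.0 grip 1.004 F [0.7 0.4 0.2]
```

{"fn": "move_arm", "kwargs": {
  "series": [
    [0, 0, 0, -30.3, -24.05, 0.8, 1],
    [0, 0, 0, -30.3, -24.05, 0.8, 1],
    [0, 0, 0, -30.3, -24.05, 0.8, 1],
    [0, 0, 0, -30.3, -24.05, 0.8, 1],
    [0, 0, 0, -30.3, -24.05, 0.8, 1]
  ]
}}

```text
time_s: 1.08
eef_pos: [437.3, 245.6, 223.3]
ee_rot: [0.0, 0.012, 1.0, -0.0]
force: [0.5, 0.9, -0.7]
grip_width: 1.0
```

```bash
python3 -c "
from fit import *
go(knob(-.5,220),yaw=np.pi/2+P[2])"
```

```text
t 1.08 pos [437.3 245.6 223.3] rot [-0.  0.  0.] shift_cm [-14.   -11.06   0.33] rows 5.0 grip 1.0 F [ 0.5  0.9 -0.7]
```

{"fn": "move_arm", "kwargs": {
  "series": [
    [0, 0, 0, -14, -11.05, 0.3, 1],
    [0, 0, 0, -14, -11.05, 0.3, 1],
    [0, 0, 0, -14, -11.05, 0.3, 1],
    [0, 0, 0, -14, -11.05, 0.3, 1],
    [0, 0, 0, -14, -11.05, 0.3, 1]
  ]
}}

```text
time_s: 1.5
eef_pos: [577.6, 127.9, 219.4]
ee_rot: [0.0, 0.014, 1.0, -0.001]
force: [-0.2, -0.5, -1.2]
grip_width: 1.0
```

```bash
python3 -c "
from fit import *
go(knob(-.5,77),yaw=np.pi/2+P[2])
d=grab('wrist','w1.png'); np.savez('w1.npz',**d)
print(np.round(w2p(d,W(P,PK)),1).tolist(), w2p(d,knob(-.5,106)))"
```

```text
t 1.5 pos [577.6 127.9 219.4] rot [-0.001  0.    -0.004] shift_cm [ 0.3   0.4  14.24] rows 4.0 grip 1.0 F [-0.2 -0.5 -1.2]
[[97.7, 112.1], [105.1, 168.1], [111.8, 219.1], [175.2, 111.9], [179.1, 167.8], [182.6, 218.9]] [[260.42221823 180.85176535]]
```

View pics/w1.png

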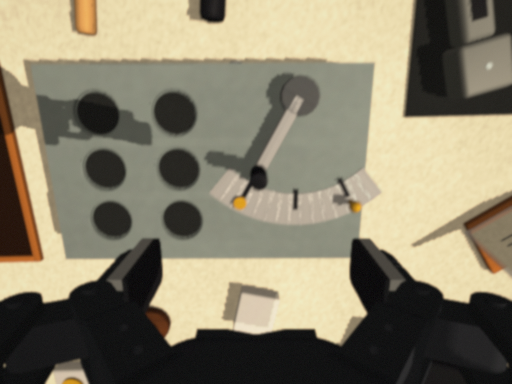

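The wrist view shows the pockets within about 1 px of where I predicted them. The knob top is at (259,178), and the ball pin stands at the +0.5 notch (356,207). I'm lowering over the knob.

{"fn": "move_arm", "kwargs": {
  "series": [
    [0, 0, 0, 0.3, 0.4, 4, 1],
    [0, 0, 0, 0.3, 0.4, 8, 1],
    [0, 0, 0, 0.3, 0.4, 12, 1],
    [0, 0, 0, 0.3, 0.4, 14.2, 1],
    [0, 0, 0, 0.3, 0.4, 14.2, 1]
  ]
}}

```text
time_s: 1.97
eef_pos: [571.7, 132.0, 72.2]
ee_rot: [-0.005, 0.014, 1.0, -0.001]
force: [-0.5, 0.5, -0.1]
grip_width: 1.0
```

{"fn": "move_arm", "kwargs": {
  "series": [
    [0, 0, 0, 0, 0, 0, 0],
    [0, 0, 0, 0, 0, 0, 0],
    [0, 0, 0, 0, 0, 0, 0],
    [0, 0, 0, 0, 0, 0, 0],
    [0, 0, 0, 0, 0, 0, 0]
  ],
  "grip_force": 30
}}

```text
time_s: 2.38
eef_pos: [572.3, 132.1, 73.5]
ee_rot: [-0.004, 0.014, 1.0, -0.001]
force: [-1.0, 0.5, -0.5]
grip_width: 0.298
```

```bash
python3 -c "
from fit import *
go(knob(-.5,77),yaw=np.pi/2+P[2])
go(knob(-.25,77),yaw=np.pi/2+P[2])
go(knob(0,77),yaw=np.pi/2+P[2])
d=grab('wrist','w2.png')"
```

```text
t 2.38 pos [572.3 132.1  73.5] rot [-0.001 -0.007 -0.004] shift_cm [-0.24 -0.02 -0.35] rows 1.0 grip 0.298 F [-1.   0.5 -0.5]
t 2.38 pos [572.3 132.1  73.5] rot [-0.001 -0.007 -0.004] shift_cm [-0.96  1.84 -0.36] rows 1.0 grip 0.298 F [-1.   0.5 -0.5]
t 2.38 pos [572.3 132.1  73.5] rot [-0.001 -0.007 -0.004] shift_cm [-1.21  3.82 -0.36] rows 1.0 grip 0.298 F [-1.   0.5 -0.5]
```

View pics/w2.png

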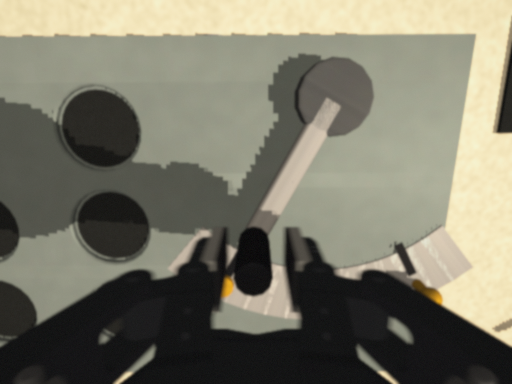

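{"fn": "move_arm", "kwargs": {
  "series": [
    [0, 0, 0, 0, 0, 0, 0],
    [0, 0, 0, 0, 0, 0, 0],
    [0, 0, 0, 0, 0, 0, 0]
  ],
  "grip_force": 40
}}

```text
time_s: 2.68
eef_pos: [572.2, 131.6, 73.3]
ee_rot: [-0.004, 0.014, 1.0, -0.001]
force: [0.4, -4.9, 0.3]
grip_width: 0.177
```

```bash
python3 -c "
from fit import *
for a in (-.4,-.3,-.2,-.1,0): go(knob(a,77),yaw=np.pi/2+P[2])"
```

```text
t 2.68 pos [572.2 131.6  73.3] rot [-0.002 -0.008 -0.004] shift_cm [-0.59  0.75 -0.37] rows 1.0 grip 0.177 F [ 0.4 -4.9  0.3]
t 2.68 pos [572.2 131.6  73.3] rot [-0.002 -0.008 -0.004] shift_cm [-0.86  1.5  -0.38] rows 1.0 grip 0.177 F [ 0.4 -4.9  0.3]
t 2.68 pos [572.2 131.6  73.3] rot [-0.002 -0.008 -0.004] shift_cm [-1.05  2.28 -0.38] rows 1.0 grip 0.177 F [ 0.4 -4.9  0.3]
t 2.68 pos [572.2 131.6  73.3] rot [-0.002 -0.008 -0.004] shift_cm [-1.17  3.07 -0.38] rows 1.0 grip 0.177 F [ 0.4 -4.9  0.3]
t 2.68 pos [572.2 131.6  73.3] rot [-0.002 -0.008 -0.004] shift_cm [-1.21  3.87 -0.38] rows 1.0 grip 0.177 F [ 0.4 -4.9  0.3]
```

{"fn": "move_arm", "kwargs": {
  "series": [
    [0, 0, 0, -0.5, 0.75, 0, 0],
    [0, 0, 0, -0.8, 1.5, 0, 0],
    [0, 0, 0, -1.0, 2.3, 0, 0],
    [0, 0, 0, -1.1, 3.1, 0, 0],
    [0, 0, 0, -1.2, 3.85, 0, 0]
  ]
}}

```text
time_s: 3.1
eef_pos: [585.3, 170.5, 73.2]
ee_rot: [-0.004, 0.014, 1.0, -0.001]
force: [0.6, -11.0, 3.9]
grip_width: 0.174
```

{"fn": "move_arm", "kwargs": {
  "series": [
    [0, 0, 0, 0, 0, 0, 0],
    [0, 0, 0, 0, 0, 0, 0],
    [0, 0, 0, 0, 0, 0, 0]
  ]
}}

```text
time_s: 3.35
eef_pos: [585.2, 170.4, 73.3]
ee_rot: [-0.004, 0.013, 1.0, -0.001]
force: [-0.3, -5.0, 1.0]
grip_width: 0.173
```

```bash
python3 -c "
from fit import *
go(knob(0,77),yaw=np.pi/2+P[2])"
```

```text
t 3.35 pos [585.2 170.4  73.3] rot [-0.003 -0.008 -0.003] shift_cm [-0.02 -0.05 -0.37] rows 1.0 grip 0.173 F [-0.3 -5.   1. ]
```

Now I'll release, rise and look.

{"fn": "move_arm", "kwargs": {
  "series": [
    [0, 0, 0, 0, 0, 0, 1],
    [0, 0, 0, 0, 0, 0, 1],
    [0, 0, 0, 0, 0, 0, 1],
    [0, 0, 0, 0, 0, 0, 1],
    [0, 0, 0, 0, 0, -2, 1]
  ]
}}

```text
time_s: 3.77
eef_pos: [583.5, 170.5, 90.2]
ee_rot: [-0.007, 0.013, 1.0, -0.002]
force: [-0.9, 0.6, -0.4]
grip_width: 0.874
```

{"fn": "move_arm", "kwargs": {
  "series": [
    [0, 0, 0, 0, 0, -3, 1],
    [0, 0, 0, 0, 0, -6, 1],
    [0, 0, 0, 0, 0, -10, 1],
    [0, 0, 0, 0, 0, -14, 1],
    [0, 0, 0, 0, 0, -14, 1]
  ]
}}

```text
time_s: 4.18
eef_pos: [587.9, 171.5, 238.7]
ee_rot: [-0.001, 0.013, 1.0, -0.001]
force: [1.0, 0.5, 1.1]
grip_width: 1.002
```

```bash
python3 -c "
from fit import *
d=grab('wrist','w3.png'); np.savez('w3.npz',**d)
print(ctrl.sense()['eef_pos'],ctrl.sense()['grip_width'])
print(np.round(w2p(d,W(P,PK)),1).tolist(), w2p(d,knob(0,106)))"
```

```text
[586.94489976 171.32308836 234.53976815] 0.9976194008135144
[[63.0, 102.7], [71.5, 156.3], [79.3, 205.4], [136.5, 102.5], [141.8, 156.1], [146.7, 205.3]] [[254.18374332 176.64123158]]
```

View pics/w3.png

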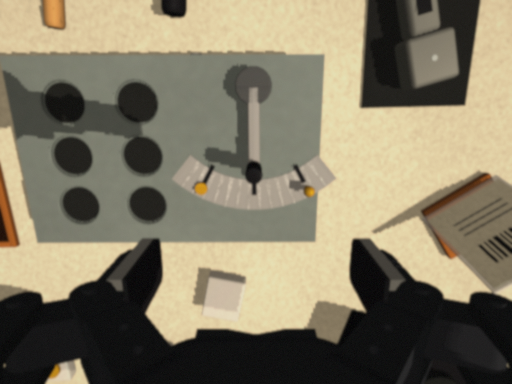

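The lever pointer is at the middle mark. I'll move over the tray and locate the watches.

```bash
python3 - <<'E'
from fit import *
d=dict(np.load("top0.npz"))
for u,v in ((346,179.5),(350,239.7),(380.2,239.5)): print(np.round(p2w(d,u,v,18),1))
print("loupe",np.round(p2w(d,347,209,34),1))
w=dict(np.load('w3.npz')); b=blobs(w,(30,75,165,225),45,200,2500); print(np.round(b,1).tolist())
go([530,-210,250],yaw=np.pi/2+P[2])
E
```

```text
[ 625.2 -215.4   18. ]
[ 448.7 -218.4   18. ]
[ 449.4 -304.5   18. ]
loupe [ 534.4 -210.2   34. ]
[[136.8, 102.4, 1159.6], [64.1, 102.8, 1192.9], [142.5, 154.9, 981.6], [72.8, 155.3, 968.8], [147.4, 203.7, 846.7], [80.5, 204.0, 842.7]]
t 4.23 pos [586.9 171.3 234.5] rot [-0.002 -0.007 -0.003] shift_cm [  4.68 -38.27  -1.43] rows 10.0 grip 0.998 F [ 1.2  0.6 -0.6]
```

{"fn": "move_arm", "kwargs": {
  "series": [
    [0, 0, 0, 3, -41, -4, 1],
    [0, 0, 0, 3, -41, -4, 1],
    [0, 0, 0, 3, -41, -4, 1],
    [0, 0, 0, 3, -41, -4, 1],
    [0, 0, 0, 3, -41, -4, 1]
  ]
}}

```text
time_s: 4.65
eef_pos: [564.9, -36.7, 252.3]
ee_rot: [-0.004, 0.013, 1.0, -0.001]
force: [0.8, 0.4, -0.1]
grip_width: 1.0
```

```bash
python3 -c "
from fit import *
go([560,-240,280],yaw=np.pi/2+P[2])"
```

```text
t 4.65 pos [564.9 -36.7 252.3] rot [-0.002 -0.008 -0.003] shift_cm [ -0.03 -20.34  -2.74] rows 5.0 grip 1.0 F [ 0.8  0.4 -0.1]
```

{"fn": "move_arm", "kwargs": {
  "series": [
    [0, 0, 0, 0, -20, -2.8, 1],
    [0, 0, 0, 0, -20, -2.8, 1],
    [0, 0, 0, 0, -20, -2.8, 1],
    [0, 0, 0, 0, -20, -2.8, 1],
    [0, 0, 0, 0, -20, -2.8, 1]
  ]
}}

```text
time_s: 5.07
eef_pos: [559.1, -238.9, 279.7]
ee_rot: [-0.005, 0.014, 1.0, -0.0]
force: [0.6, 0.2, -0.3]
grip_width: 1.002
```

{"fn": "move_arm", "kwargs": {
  "series": [
    [0, 0, 0, 0, 0, 0, 1],
    [0, 0, 0, 0, 0, 0, 1],
    [0, 0, 0, 0, 0, 0, 1]
  ]
}}

```text
time_s: 5.32
eef_pos: [559.0, -238.3, 278.6]
ee_rot: [-0.005, 0.014, 1.0, 0.0]
force: [0.5, -0.7, 0.0]
grip_width: 1.001
```

```bash
python3 -c "
from fit import *
d=grab('wrist'); np.savez('w4.npz',**d); cv2.imwrite('pics/w4.png',cv2.resize(d['frame'][:270,:,::-1],None,fx=1.5,fy=1.5,interpolation=cv2.INTER_CUBIC))
print(ctrl.sense()['eef_pos'])
print(np.round(w2p(d,[[625.2,-215.4,18],[448.7,-218.4,18],[449.4,-304.5,18]]),1).tolist())"
```

```text
[ 559.19372071 -237.67179139  279.00983087]
[[273.9, 206.7], [269.7, 67.4], [198.5, 70.1]]
```

View pics/w4.png

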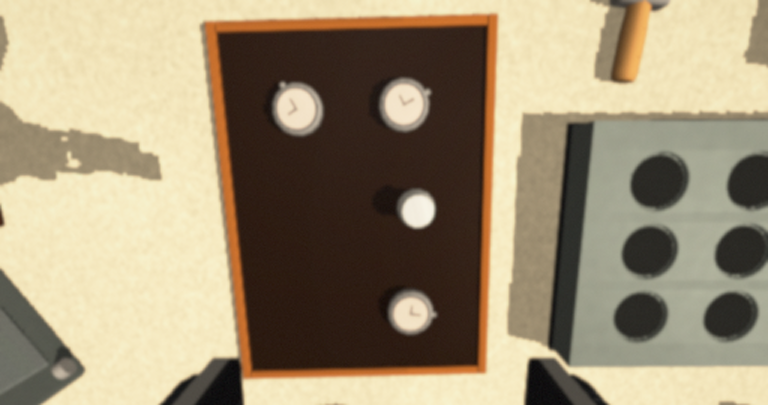

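The tray view shows watches at crop px (298,108), (404,104) and (410,313), with the loupe at (417,209). The crowns point up-left, right-up and right.

```bash
cat >> fit.py <<'E'
def watches(d,rois,z=18,thr=165):
    out=[]
    g=cv2.cvtColor(d["frame"],cv2.COLOR_RGB2GRAY)
    for (u,v) in rois:
        u0,v0=int(u)-22,int(v)-22
        b=blobs(d,(u0,max(v0,0),u0+44,v0+44),thr,150,1500,False)
        b=max(b,key=lambda t:t[2]); out.append((b,p2w(d,b[0],b[1],z)))
    return out
E
python3 - <<'E'
from fit import *
d=dict(np.load('w4.npz'))
C=[(404,104),(298,108),(410,313)]; K=[(429,91.5),(282,84),(436,315)]
for thr in (150,170,185):
  for (b,w),k in zip(watches(d,[(u/1.5,v/1.5) for u,v in C],thr=thr),K):
    c=p2w(d,k[0]/1.5,k[1]/1.5,11.); print(thr,np.round(b,1),np.round(w,1),"crown deg",np.round(np.degrees(np.arctan2(*(c-w)[[1,0]])),0),np.linalg.norm((c-w)[:2]))
E
```

```text
150 [270.2  69.3 716.9] [ 450.8 -217.8   18. ] crown deg 116.0 22.017089095195523
150 [198.8  72.3 727.6] [ 451.9 -304.3   18. ] crown deg -147.0 23.66533045170999
150 [274.4 208.3 504. ] [ 627.5 -214.8   18. ] crown deg 77.0 23.31086900342428
170 [269.   69.1 582.8] [ 450.6 -219.2   18. ] crown deg 114.0 23.219828945563897
170 [197.2  72.  575.4] [ 451.5 -306.3   18. ] crown deg -150.0 22.258312434385434
170 [273.5 208.8 418.1] [ 628.1 -216.1   18. ] crown deg 79.0 24.43735951634446
185 [269.   69.1 547.7] [ 450.6 -219.3   18. ] crown deg 114.0 23.26998496137945
185 [197.1  72.  539.1] [ 451.5 -306.4   18. ] crown deg -150.0 22.24151317829778
185 [273.4 208.8 386.7] [ 628.1 -216.2   18. ] crown deg 79.0 24.536764590063935
```

```bash
cat >> fit.py <<'E'
def fitw(obs,p0=None):
    p0=P if p0 is None else p0
    def res(p):
        r=[]
        for d,b in obs:
            q=w2p(d,W(p,PK)); b=np.array(b)[:,:2]
            D=np.linalg.norm(q[None]-b[:,None],axis=2); j=D.argmin(1); r.append((q[j]-b).ravel())
        return np.concatenate(r)
    s=least_squares(res,p0); return s.x,np.sqrt(np.mean(s.fun**2))
E
python3 - <<'E'
from fit import *
for f,roi in (('w1.npz',(70,80,215,250)),('w3.npz',(30,75,165,225)),('w4.npz',(400,90,511,235))):
    w=dict(np.load(f)); b=[x for x in blobs(w,roi,45,200,2500)]
    print(f,len(b),fitw([(w,b)]))
go([451.5,-306.4,100],yaw=np.pi/2+P[2]); print(ctrl.sense()['joints'])
E
```

```text
w1.npz 6 (array([ 5.73368204e+02,  7.98499951e+01, -1.96237742e-02]), np.float64(0.4803833234833046))
w3.npz 6 (array([ 5.72212443e+02,  8.12859675e+01, -1.98062361e-02]), np.float64(0.5459635314235686))
w4.npz 6 (array([ 5.71851094e+02,  7.70220337e+01, -1.45641026e-02]), np.float64(0.8416256177408094))
t 5.37 pos [ 559.2 -237.7  279. ] rot [ 0.    -0.01  -0.003] shift_cm [10.4  -7.16 18.01] rows 6.0 grip 1.003 F [ 0.7 -0.3 -0.1]
[-0.59224449  0.48195509  1.13148155 -0.00524448  1.53708828 -2.13666509]
```

{"fn": "move_arm", "kwargs": {
  "series": [
    [0, -0.01, 0, 10.4, -7.15, 6, 0.68],
    [0, -0.01, 0, 10.4, -7.15, 12, 0.68],
    [0, -0.01, 0, 10.4, -7.15, 18, 0.68],
    [0, -0.01, 0, 10.4, -7.15, 20, 0.68],
    [0, -0.01, 0, 10.4, -7.15, 20, 0.68]
  ]
}}

```text
time_s: 5.78
eef_pos: [462.6, -297.8, 114.1]
ee_rot: [0.0, 0.012, 1.0, -0.0]
force: [0.2, -0.3, 0.3]
grip_width: 0.678
```

{"fn": "move_arm", "kwargs": {
  "series": [
    [0, 0, 0, 0, 0, 0, 0.68],
    [0, 0, 0, 0, 0, 0, 0.68],
    [0, 0, 0, 0, 0, 0, 0.68]
  ]
}}

```text
time_s: 6.03
eef_pos: [464.1, -297.4, 116.1]
ee_rot: [0.001, 0.011, 1.0, -0.001]
force: [0.6, -0.2, -0.1]
grip_width: 0.682
```

```bash
python3 -c "
from fit import *
go([451.5,-306.4,8],yaw=np.pi/2+P[2])
d=grab('wrist','w5.png'); np.savez('w5.npz',**d)
print(w2p(d,[451.5,-306.4,18]))
"
```

```text
t 6.03 pos [ 464.1 -297.4  116.1] rot [-0.002  0.003  0.001] shift_cm [ 1.27 -0.91 10.81] rows 3.0 grip 0.682 F [ 0.6 -0.2 -0.1]
[[244.09127689 173.55731358]]
```

View pics/w5.png

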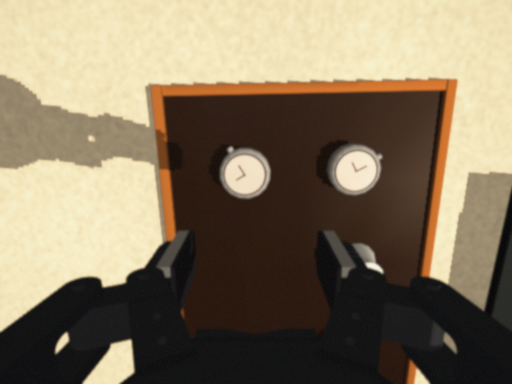

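{"fn": "move_arm", "kwargs": {
  "series": [
    [0, 0, 0, 1.3, -0.9, 3, 0.68],
    [0, 0, 0, 1.3, -0.9, 6, 0.68],
    [0, 0, 0, 1.3, -0.9, 7.8, 0.68],
    [0, 0, 0, 1.3, -0.9, 7.8, 0.68],
    [0, 0, 0, 1.3, -0.9, 7.8, 0.68]
  ]
}}

```text
time_s: 6.5
eef_pos: [452.5, -306.7, 40.0]
ee_rot: [0.002, 0.011, 1.0, -0.002]
force: [1.0, -0.5, 1.4]
grip_width: 0.678
```

{"fn": "move_arm", "kwargs": {
  "series": [
    [0, 0, 0, 0, 0, 0, 0.68],
    [0, 0, 0, 0, 0, 0, 0.68]
  ]
}}

```text
time_s: 6.67
eef_pos: [453.9, -307.4, 42.3]
ee_rot: [0.004, 0.011, 1.0, -0.004]
force: [0.1, 0.4, 0.4]
grip_width: 0.678
```

```bash
python3 -c "
from fit import *
d=grab('wrist','w6.png'); np.savez('w6.npz',**d)
for b,w in watches(d,w2p(d,[451.5,-306.4,18]).tolist(),thr=185): print(b,w)
go([451.5,-306.4,8],yaw=np.pi/2+P[2])
"
```

```text
(np.float64(255.57635728218466), np.float64(234.2312256176853), np.float64(384.5)) [ 461.04477365 -307.74535223   18.        ]
t 6.72 pos [ 453.6 -307.3   41.9] rot [-0.007  0.008  0.002] shift_cm [0.24 0.11 3.39] rows 1.0 grip 0.683 F [-0.6 -1.  -0.7]
```

View pics/w6.png

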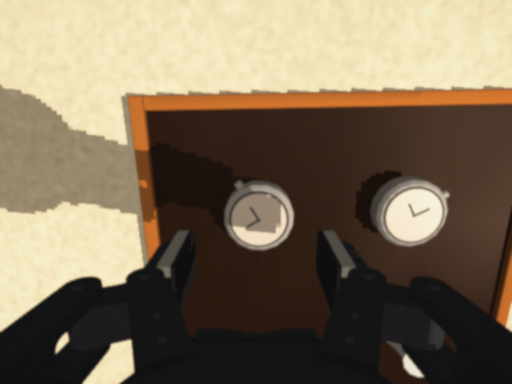

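```bash
python3 -c "
from fit import *
d=dict(np.load('w6.npz'))
print(p2w(d,259,217.5,18),w2p(d,[451.5,-306.4,18]))"
```

```text
[ 450.8449565 -305.596439    18.       ] [[257.6011186  218.60968135]]
```

{"fn": "move_arm", "kwargs": {
  "series": [
    [-0.006, 0.007, 0, 0.25, 0.1, 1.5, 0.68],
    [-0.006, 0.007, 0, 0.25, 0.1, 2.6, 0.68],
    [-0.006, 0.007, 0, 0.25, 0.1, 3.2, 0.68],
    [-0.006, 0.007, 0, 0.25, 0.1, 3.2, 0.68]
  ]
}}

```text
time_s: 7.05
eef_pos: [450.5, -305.7, 7.9]
ee_rot: [-0.001, 0.011, 1.0, 0.001]
force: [-0.4, 0.4, 0.0]
grip_width: 0.679
```

```bash
python3 -c "
from fit import *
go([451.2,-306,8],yaw=np.pi/2+P[2])"
```

```text
t 7.05 pos [ 450.5 -305.7    7.9] rot [ 0.002 -0.002  0.002] shift_cm [-0.07 -0.03 -0.01] rows 1.0 grip 0.679 F [-0.4  0.4  0. ]
```

{"fn": "move_arm", "kwargs": {
  "series": [
    [0, 0, 0, -0.1, 0, 0, 0.3],
    [0, 0, 0, -0.1, 0, 0, 0.3],
    [0, 0, 0, -0.1, 0, 0, 0.3],
    [0, 0, 0, -0.1, 0, 0, 0.3],
    [0, 0, 0, -0.1, 0, 0, 0.3]
  ],
  "grip_force": 50
}}

```text
time_s: 7.47
eef_pos: [451.6, -305.8, 8.0]
ee_rot: [-0.001, 0.011, 1.0, 0.001]
force: [-0.3, -0.1, -0.8]
grip_width: 0.44
```

```bash
python3 -c "
from fit import *
go([451.2,-306,8],yaw=np.pi/2+P[2]); grab('wrist','w7.png')"
```

```text
t 7.47 pos [ 451.6 -305.8    8. ] rot [ 0.002 -0.002  0.002] shift_cm [ 0.04 -0.02 -0.  ] rows 1.0 grip 0.44 F [-0.3 -0.1 -0.8]
```

View pics/w7.png

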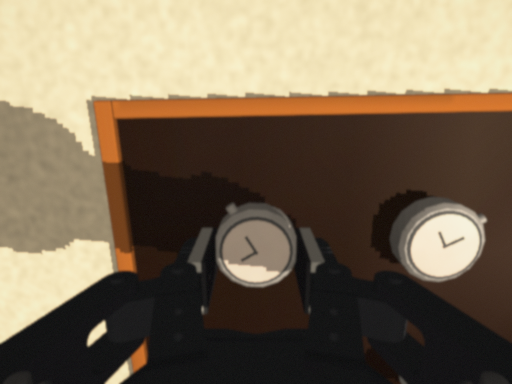

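{"fn": "move_arm", "kwargs": {
  "series": [
    [0, 0, 0, 0, 0, 0, 0.3],
    [0, 0, 0, 0, 0, -1, 0.3],
    [0, 0, 0, 0, 0, -3, 0.3],
    [0, 0, 0, 0, 0, -6, 0.3],
    [0, 0, 0, 0, 0, -10, 0.3]
  ]
}}

```text
time_s: 7.93
eef_pos: [450.8, -305.0, 108.0]
ee_rot: [-0.002, 0.011, 1.0, 0.002]
force: [1.1, -0.0, -0.9]
grip_width: 0.434
```

{"fn": "move_arm", "kwargs": {
  "series": [
    [0, 0, 0, 0, 0, -5, 0.3],
    [0, 0, 0, 0, 0, -5, 0.3],
    [0, 0, 0, 0, 0, -5, 0.3]
  ]
}}

```text
time_s: 8.18
eef_pos: [452.0, -306.1, 161.7]
ee_rot: [0.0, 0.011, 1.0, -0.0]
force: [-0.8, -1.0, -1.4]
grip_width: 0.437
```

```bash
python3 -c "
from fit import *
d=grab('wrist','w8.png'); np.savez('w8.npz',**d)
print(ctrl.sense()['grip_width'],ctrl.sense()['force'])
for x in (-55,55):
  for y in (-105,-30):
    t=W(P,[x,y,0])+[0,0,120]; print(x,y); go(t,yaw=np.pi/2+P[2])
"
```

```text
0.4338502475696244 [ 0.05181483 -0.04450697 -1.7400641 ]
-55 -105
t 8.23 pos [ 451.2 -305.4  159. ] rot [ 0.003 -0.003  0.002] shift_cm [-5.87 28.31  3.97] rows 7.0 grip 0.434 F [ 0.1 -0.  -1.7]
-55 -30
t 8.23 pos [ 451.2 -305.4  159. ] rot [ 0.003 -0.003  0.002] shift_cm [-5.89 35.81  3.99] rows 9.0 grip 0.434 F [ 0.1 -0.  -1.7]
55 -105
t 8.23 pos [ 451.2 -305.4  159. ] rot [ 0.003 -0.003  0.002] shift_cm [-16.87  28.29   3.93] rows 8.0 grip 0.434 F [ 0.1 -0.  -1.7]
55 -30
t 8.23 pos [ 451.2 -305.4  159. ] rot [ 0.003 -0.003  0.002] shift_cm [-16.89  35.79   3.95] rows 10.0 grip 0.434 F [ 0.1 -0.  -1.7]
```

View pics/w8.png

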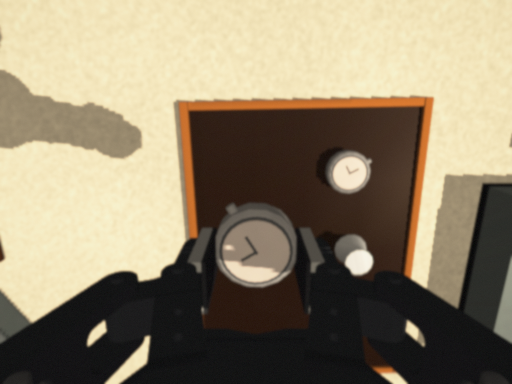

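```bash
python3 -c "
from fit import *
d=dict(np.load('w8.npz')); crop(d,200,190,312,300,6,'w8c.png')
print(p2w(d,256,252,169), w2p(d,[451.2,-305.4,169]))"
```

```text
[ 454.34292425 -305.92746468  169.        ] [[256.98201304 245.88539349]]
```

View pics/w8c.png

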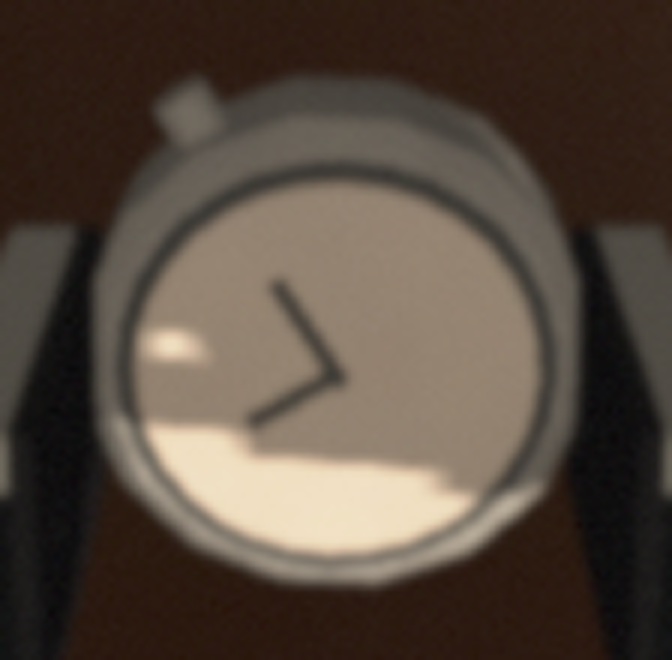

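{"fn": "move_arm", "kwargs": {
  "series": [
    [0, 0, 0, -16.9, 28.3, 3.5, 0.3],
    [0, 0, 0, -16.9, 28.3, 3.5, 0.3],
    [0, 0, 0, -16.9, 28.3, 3.5, 0.3],
    [0, 0, 0, -16.9, 28.3, 3.5, 0.3],
    [0, 0, 0, -16.9, 28.3, 3.5, 0.3]
  ]
}}

```text
time_s: 8.65
eef_pos: [560.9, -127.4, 134.4]
ee_rot: [-0.003, 0.011, 1.0, 0.002]
force: [0.1, -0.7, -1.5]
grip_width: 0.433
```

```bash
python3 -c "
from fit import *
t=W(P,[55,-105,0])+[0,0,110];  go(t,yaw=np.pi/2+P[2])
"
```

```text
t 8.65 pos [ 560.9 -127.4  134.4] rot [ 0.005 -0.007  0.002] shift_cm [-6.29 10.26  2.45] rows 3.0 grip 0.433 F [ 0.1 -0.7 -1.5]
```

{"fn": "move_arm", "kwargs": {
  "series": [
    [0.005, -0.007, 0, -6.3, 10.2, 2.4, 0.3],
    [0.005, -0.007, 0, -6.3, 10.2, 2.4, 0.3],
    [0.005, -0.007, 0, -6.3, 10.2, 2.4, 0.3],
    [0.005, -0.007, 0, -6.3, 10.2, 2.4, 0.3],
    [0.005, -0.007, 0, -6.3, 10.2, 2.4, 0.3]
  ]
}}

```text
time_s: 9.07
eef_pos: [625.1, -24.6, 107.3]
ee_rot: [-0.002, 0.009, 1.0, 0.0]
force: [-0.3, -0.8, -1.6]
grip_width: 0.436
```

{"fn": "move_arm", "kwargs": {
  "series": [
    [0, 0, 0, 0, 0, 0, 0.3],
    [0, 0, 0, 0, 0, 0, 0.3]
  ]
}}

```text
time_s: 9.23
eef_pos: [624.1, -25.2, 106.0]
ee_rot: [-0.004, 0.01, 1.0, 0.001]
force: [-0.1, 0.1, -1.1]
grip_width: 0.435
```

```bash
python3 -c "
from fit import *
t=W(P,[55,-105,0])+[0,0,50];  go(t,yaw=np.pi/2+P[2])
d=grab('wrist','w9.png'); np.savez('w9.npz',**d); print(np.round(w2p(d,W(P,PK)),1).tolist(),ctrl.sense()['eef_pos'])
"
```

```text
t 9.23 pos [624.1 -25.2 106. ] rot [ 0.001 -0.007  0.004] shift_cm [-0.22 -0.09  5.6 ] rows 2.0 grip 0.435 F [-0.1  0.1 -1.1]
[[254.9, 27.5], [254.6, 124.7], [254.3, 208.7], [384.8, 28.1], [375.1, 125.2], [366.7, 209.2]] [624.33210557 -25.50364832 106.56649244]
```

View pics/w9.png

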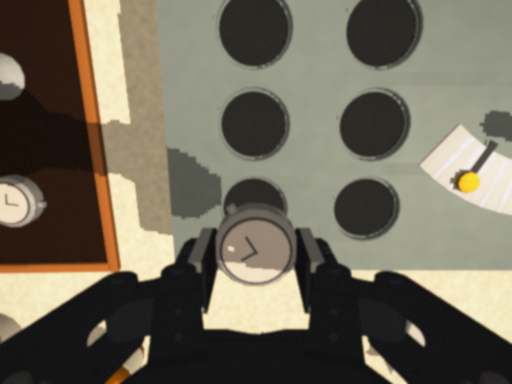

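```bash
python3 -c "
from fit import *
d=dict(np.load('w9.npz')); crop(d,200,165,312,300,5,'w9c.png')
b=blobs(d,(210,0,420,250),42,300,6000);print(np.round(b,1).tolist())
p=ctrl.sense()['eef_pos']
for z in (8,10,12): print(z,p2w(d,256,250,p[2]+z)-p)
print(fitw([(d,[q for q in b if q[1]<180 and q[1]>70])]))
"
```

```text
[[253.8, 28.0, 2487.9], [382.3, 28.6, 2773.8]]
8 [0.49061602 0.50935016 8.        ]
10 [-0.47078817  0.52576345 10.        ]
12 [-1.43219235  0.54217674 12.        ]Traceback (most recent call last):
  File "<string>", line 7, in <module>
    print(fitw([(d,[q for q in b if q[1]<180 and q[1]>70])]))
          ~~~~^^^^^^^^^^^^^^^^^^^^^^^^^^^^^^^^^^^^^^^^^^^^^^
  File "fit.py", line 30, in fitw
    s=least_squares(res,p0); return s.x,np.sqrt(np.mean(s.fun**2))
    return func(*args, **kwargs)
    vector_fun = VectorFunction(
        fun_wrapped,
    ...<6 lines>...
        workers=workers
    )
    self._update_fun()
    ~~~~~~~~~~~~~~~~^^
    self.f = self.fun_wrapped(xp_copy(self.x))
             ~~~~~~~~~~~~~~~~^^^^^^^^^^^^^^^^^
    return np.atleast_1d(self.fun(x))
                         ~~~~~~~~^^^
    return self.f(x, *self.args, **self.kwargs)
           ~~~~~~^^^^^^^^^^^^^^^^^^^^^^^^^^^^^^
  File "fit.py", line 27, in res
    q=w2p(d,W(p,PK)); b=np.array(b)[:,:2]
                        ~~~~~~~~~~~^^^^^^
IndexError: too many indices for array: array is 1-dimensional, but 2 were indexed
```

View pics/w9c.png

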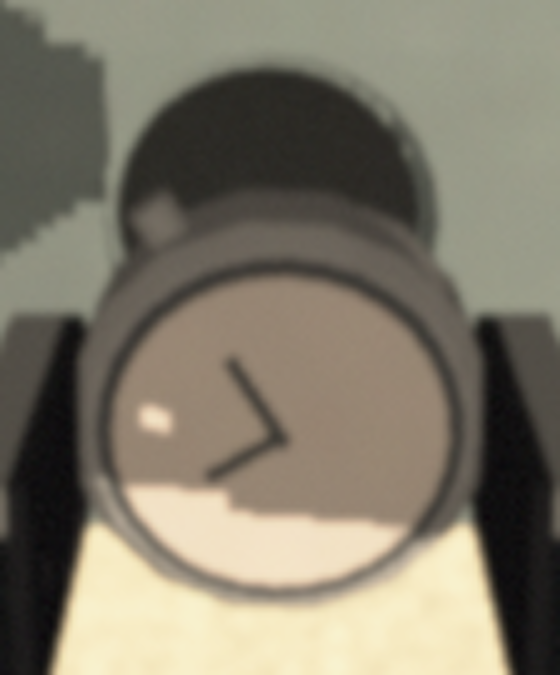

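{"fn": "move_arm", "kwargs": {
  "series": [
    [0, -0.007, 0, -0.2, -0.1, 2, 0.3],
    [0, -0.007, 0, -0.2, -0.1, 4, 0.3],
    [0, -0.007, 0, -0.2, -0.1, 4.4, 0.3],
    [0, -0.007, 0, -0.2, -0.1, 4.4, 0.3],
    [0, -0.007, 0, -0.2, -0.1, 4.4, 0.3]
  ]
}}

```text
time_s: 9.7
eef_pos: [626.3, -27.1, 63.5]
ee_rot: [0.001, 0.01, 1.0, 0.0]
force: [0.5, -0.1, -0.7]
grip_width: 0.434
```

```bash
python3 -c "
from fit import *
t=np.array([626,-26.4,50]);  go(t,yaw=np.pi/2+P[2])
"
```

```text
t 9.7 pos [626.3 -27.1  63.5] rot [0.001 0.002 0.003] shift_cm [0.03 0.07 1.35] rows 1.0 grip 0.434 F [ 0.5 -0.1 -0.7]
```

{"fn": "move_arm", "kwargs": {
  "series": [
    [0, 0, 0, 0, 0.05, 0.5, 0.3],
    [0, 0, 0, 0, 0.05, 0.8, 0.3],
    [0, 0, 0, 0, 0.05, 1.05, 0.3],
    [0, 0, 0, 0, 0.05, 1.3, 0.3],
    [0, 0, 0, 0, 0.05, 1.3, 0.3]
  ]
}}

```text
time_s: 10.12
eef_pos: [626.2, -26.5, 50.1]
ee_rot: [0.001, 0.01, 1.0, 0.0]
force: [0.8, -0.3, -1.3]
grip_width: 0.438
```

```bash
python3 -c "
from fit import *
t=np.array([626,-26.4,50]);  go(t,yaw=np.pi/2+P[2])
grab('wrist','w10.png')"
```

```text
t 10.12 pos [626.2 -26.5  50.1] rot [0.001 0.001 0.003] shift_cm [0.02 0.01 0.01] rows 1.0 grip 0.438 F [ 0.8 -0.3 -1.3]
```

View pics/w10.png

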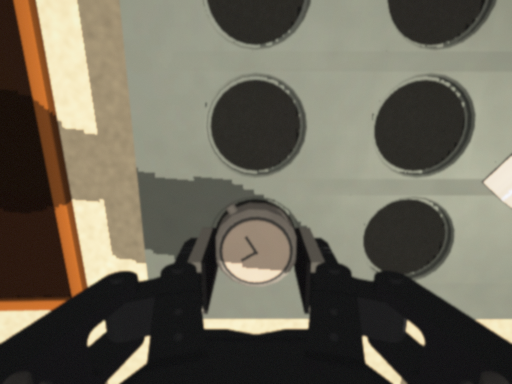

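{"fn": "move_arm", "kwargs": {
  "series": [
    [0, 0, 0, 0, 0, 0, 0.6],
    [0, 0, 0, 0, 0, 0, 0.6],
    [0, 0, 0, 0, 0, 0, 0.6],
    [0, 0, 0, 0, 0, -2, 0.6],
    [0, 0, 0, 0, 0, -5, 0.6]
  ]
}}

```text
time_s: 10.58
eef_pos: [624.7, -26.3, 98.4]
ee_rot: [-0.002, 0.01, 1.0, 0.001]
force: [0.5, 0.6, -0.6]
grip_width: 0.602
```

{"fn": "move_arm", "kwargs": {
  "series": [
    [0, 0, 0, 0, 0, -4, 0.68],
    [0, 0, 0, 0, 0, -4, 0.68],
    [0, 0, 0, 0, 0, -4, 0.68],
    [0, 0, 0, 0, 0, -4, 0.68]
  ]
}}

```text
time_s: 10.92
eef_pos: [624.7, -26.3, 138.0]
ee_rot: [-0.002, 0.01, 1.0, 0.001]
force: [-0.4, -0.4, -0.6]
grip_width: 0.68
```

```bash
python3 -c "
from fit import *
d=grab('wrist','w11.png')
d=grab('top');np.savez('top1.npz',**d)
for z in watches(d,[(350,239.7),(346,179.5)],thr=150): print(z)
crop(d,315,150,410,270,5,'t_tray2.png')
go([450.6,-219.3,110],yaw=np.radians(54))"
```

```text
Traceback (most recent call last):
  File "fit.py", line 20, in watches
    b=max(b,key=lambda t:t[2]); out.append((b,p2w(d,b[0],b[1],z)))
ValueError: max() iterable argument is empty
```

View pics/w11.png

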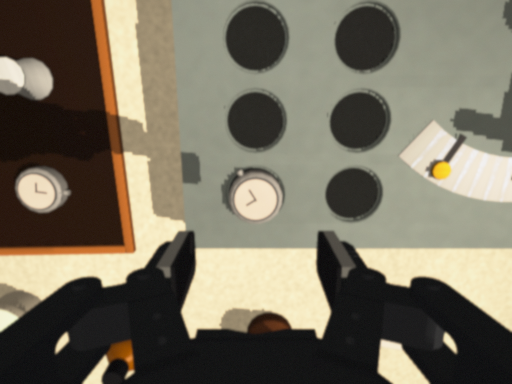

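The first watch sits in its pocket at about (256,196). Next is watch C, in view at (42,188).

```bash
python3 -c "
from fit import *
print(ctrl.sense()['joints'])
go([628,-216,130],yaw=np.radians(139))
go([628,-216,130],yaw=np.radians(19))"
```

```text
[-2.29588395e-01  6.14597422e-01  1.29116905e+00  8.74280860e-04
  1.24259735e+00 -1.77986653e+00]
t 11.02 pos [624.3 -26.3 137.1] rot [ 0.005 -0.005 -0.876] shift_cm [ -0.76 -18.96   0.66] rows 8.0 grip 0.677 F [-0.9  0.1 -0.2]
t 11.02 pos [624.3 -26.3 137.1] rot [-0.002 -0.007  1.218] shift_cm [ -0.76 -18.96   0.66] rows 10.0 grip 0.677 F [-0.9  0.1 -0.2]
```

{"fn": "move_arm", "kwargs": {
  "series": [
    [0, 0, 1.218, -0.8, -19, 0, 0.68],
    [0, 0, 1.218, -0.8, -19, 0, 0.68],
    [0, 0, 1.218, -0.8, -19, 0, 0.68],
    [0, 0, 1.218, -0.8, -19, 0, 0.68],
    [0, 0, 1.218, -0.8, -19, 0, 0.68]
  ]
}}

```text
time_s: 11.43
eef_pos: [627.4, -220.5, 135.1]
ee_rot: [-0.004, 0.322, 0.947, -0.0]
force: [-0.9, 1.0, 0.1]
grip_width: 0.679
```

```bash
python3 -c "
from fit import *
go([628,-216,110],yaw=np.radians(19))"
```

```text
t 11.43 pos [ 627.4 -220.5  135.1] rot [-0.005 -0.006  0.584] shift_cm [0.21 0.4  2.52] rows 5.0 grip 0.679 F [-0.9  1.   0.1]
```

{"fn": "move_arm", "kwargs": {
  "series": [
    [0, 0, 0.584, 0.2, 0.4, 1, 0.68],
    [0, 0, 0.584, 0.2, 0.4, 2, 0.68],
    [0, 0, 0.584, 0.2, 0.4, 2.5, 0.68],
    [0, 0, 0.584, 0.2, 0.4, 2.5, 0.68],
    [0, 0, 0.584, 0.2, 0.4, 2.5, 0.68]
  ]
}}

```text
time_s: 11.85
eef_pos: [627.5, -215.9, 108.3]
ee_rot: [-0.005, 0.583, 0.812, -0.001]
force: [0.9, 0.2, -0.3]
grip_width: 0.677
```

{"fn": "move_arm", "kwargs": {
  "series": [
    [0, 0, 0, 0, 0, 0, 0.68],
    [0, 0, 0, 0, 0, 0, 0.68]
  ]
}}

```text
time_s: 12.02
eef_pos: [627.0, -215.6, 106.9]
ee_rot: [-0.006, 0.582, 0.813, -0.002]
force: [-0.4, -0.3, 0.1]
grip_width: 0.68
```

```bash
python3 -c "
from fit import *
go([628,-216,8],yaw=np.radians(19))
d=grab('wrist','w12.png');np.savez('w12.npz',**d); print(w2p(d,[628.,-216.2,18]))
for b in watches(d,w2p(d,[628.,-216.2,18]).tolist(),thr=185): print(b)"
```

```text
t 12.02 pos [ 627.  -215.6  106.9] rot [-0.01  -0.008 -0.004] shift_cm [-0.15  0.18  9.89] rows 3.0 grip 0.68 F [-0.4 -0.3  0.1]
[[255.85216311 195.35081331]]
((np.float64(255.78068447945498), np.float64(195.65718809878646), np.float64(1174.25)), array([ 628.02704582, -216.44985011,   18.        ]))
```

View pics/w12.png

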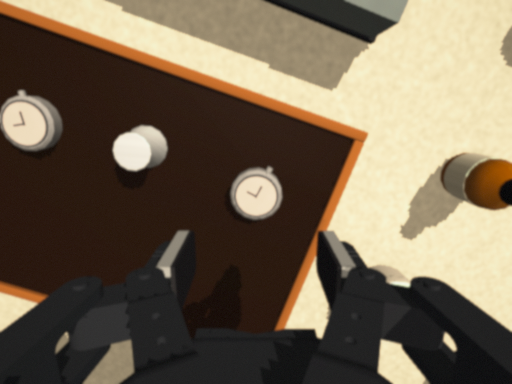

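```bash
python3 -c "
from fit import *
d=dict(np.load('top0.npz'))
print(p2w(d,362,134,35),p2w(d,323,128,50))"
```

```text
[ 760.33610359 -265.32851575   35.        ] [ 772.80511324 -147.208771     50.        ]
```

{"fn": "move_arm", "kwargs": {
  "series": [
    [-0.01, -0.008, 0, -0.15, 0.15, 3.5, 0.68],
    [-0.01, -0.008, 0, -0.15, 0.15, 6.5, 0.68],
    [-0.01, -0.008, 0, -0.15, 0.15, 8.5, 0.68],
    [-0.01, -0.008, 0, -0.15, 0.15, 9, 0.68],
    [-0.01, -0.008, 0, -0.15, 0.15, 9, 0.68]
  ]
}}

```text
time_s: 12.48
eef_pos: [627.4, -215.9, 15.9]
ee_rot: [-0.001, 0.581, 0.814, 0.0]
force: [-0.1, 0.2, 0.0]
grip_width: 0.68
```

```bash
python3 -c "
from fit import *
go([628,-216.4,8],yaw=np.radians(19))"
```

```text
t 12.48 pos [ 627.4 -215.9   15.9] rot [-0.001 -0.002 -0.002] shift_cm [-0.07  0.04  0.79] rows 1.0 grip 0.68 F [-0.1  0.2  0. ]
```

{"fn": "move_arm", "kwargs": {
  "series": [
    [0, 0, 0, -0.1, 0, 0.4, 0.68],
    [0, 0, 0, -0.1, 0, 0.8, 0.68],
    [0, 0, 0, -0.1, 0, 0.8, 0.3],
    [0, 0, 0, -0.1, 0, 0.8, 0.3],
    [0, 0, 0, -0.1, 0, 0.8, 0.3]
  ]
}}

```text
time_s: 12.9
eef_pos: [628.2, -217.1, 8.9]
ee_rot: [-0.0, 0.581, 0.814, 0.0]
force: [0.6, -0.4, 3.3]
grip_width: 0.435
```

{"fn": "move_arm", "kwargs": {
  "series": [
    [0, 0, 0, 0, 0, 0, 0.3],
    [0, 0, 0, 0, 0, 0, 0.3],
    [0, 0, 0, 0, 0, 0, 0.3],
    [0, 0, 0, 0, 0, 0, 0.3]
  ]
}}

```text
time_s: 13.23
eef_pos: [628.2, -217.1, 9.0]
ee_rot: [-0.0, 0.581, 0.814, 0.0]
force: [-0.8, 0.5, 0.5]
grip_width: 0.434
```

```bash
python3 -c "
from fit import *
go([628,-216.4,8],yaw=np.radians(19))"
```

```text
t 13.23 pos [ 628.2 -217.1    9. ] rot [-0.    -0.    -0.001] shift_cm [0.07 0.01 0.1 ] rows 1.0 grip 0.434 F [-0.8  0.5  0.5]
```

{"fn": "move_arm", "kwargs": {
  "series": [
    [0, 0, 0, 0, 0, -1, 0.3],
    [0, 0, 0, 0, 0, -4, 0.3],
    [0, 0, 0, 0, 0, -8, 0.3],
    [0, 0, 0, 0, 0, -11, 0.3],
    [0, 0, 0, 0, 0, -11, 0.3]
  ]
}}

```text
time_s: 13.65
eef_pos: [630.7, -218.4, 127.2]
ee_rot: [0.006, 0.581, 0.814, 0.001]
force: [1.1, -0.3, -0.0]
grip_width: 0.434
```

```bash
python3 -c "
from fit import *
p=W(P,[0,-105,0]); print(p)
go(p+[0,0,110],yaw=np.pi/2+P[2])"
```

```text
[570.83272711 -24.77100821   0.        ]
t 13.65 pos [ 630.7 -218.4  127.2] rot [ 0.002  0.012 -1.217] shift_cm [20.27  0.6   1.55] rows 10.0 grip 0.434 F [ 1.1 -0.3 -0. ]
```

{"fn": "move_arm", "kwargs": {
  "series": [
    [0, 0.01, -1.217, 20.3, 0.6, 1, 0.3],
    [0, 0.01, -1.217, 20.3, 0.6, 1, 0.3],
    [0, 0.01, -1.217, 20.3, 0.6, 1, 0.3],
    [0, 0.01, -1.217, 20.3, 0.6, 1, 0.3],
    [0, 0.01, -1.217, 20.3, 0.6, 1, 0.3]
  ]
}}

```text
time_s: 14.07
eef_pos: [569.4, -22.0, 115.7]
ee_rot: [0.0, 0.3, 0.954, 0.0]
force: [-0.9, 0.0, -0.2]
grip_width: 0.436
```

```bash
python3 -c "
from fit import *
p=W(P,[0,-105,0])
go(p+[0,0,110],yaw=np.pi/2+P[2])"
```

```text
t 14.07 pos [569.4 -22.  115.7] rot [ 0.     0.001 -0.585] shift_cm [-0.28 -0.14  0.57] rows 5.0 grip 0.436 F [-0.9  0.  -0.2]
```

{"fn": "move_arm", "kwargs": {
  "series": [
    [0, 0, -0.585, -0.3, -0.15, 0.5, 0.3],
    [0, 0, -0.585, -0.3, -0.15, 0.5, 0.3],
    [0, 0, -0.585, -0.3, -0.15, 0.5, 0.3],
    [0, 0, -0.585, -0.3, -0.15, 0.5, 0.3],
    [0, 0, -0.585, -0.3, -0.15, 0.5, 0.3]
  ]
}}

```text
time_s: 14.48
eef_pos: [570.9, -24.8, 110.9]
ee_rot: [0.001, 0.009, 1.0, 0.0]
force: [1.3, -0.7, -1.3]
grip_width: 0.432
```

{"fn": "move_arm", "kwargs": {
  "series": [
    [0, 0, 0, 0, 0, 0, 0.3],
    [0, 0, 0, 0, 0, 0, 0.3]
  ]
}}

```text
time_s: 14.65
eef_pos: [570.8, -24.8, 111.1]
ee_rot: [0.001, 0.01, 1.0, 0.0]
force: [-0.4, 0.8, -0.6]
grip_width: 0.435
```

```bash
python3 -c "
from fit import *
p=W(P,[0,-105,0])
go(p+[0,0,51],yaw=np.pi/2+P[2])
d=grab('wrist','w13.png'); np.savez('w13.npz',**d); print(np.round(w2p(d,W(P,PK)),1).tolist()); crop(d,190,165,322,300,5,'w13c.png')
"
```

```text
t 14.65 pos [570.8 -24.8 111.1] rot [0.    0.001 0.004] shift_cm [0.   0.   6.01] rows 2.0 grip 0.435 F [-0.4  0.8 -0.6]
[[256.1, 120.6], [255.7, 203.2], [255.4, 275.3], [374.2, 121.1], [365.8, 203.7], [358.5, 275.7]]
```

View pics/w13.png

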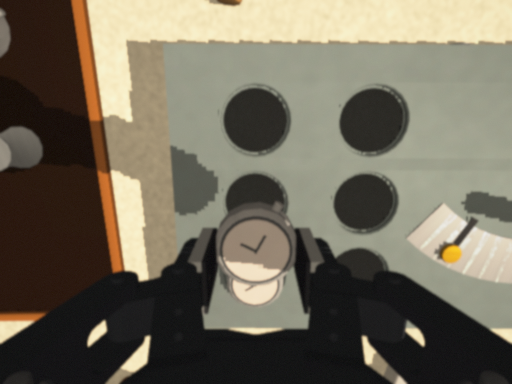

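View pics/w13c.png

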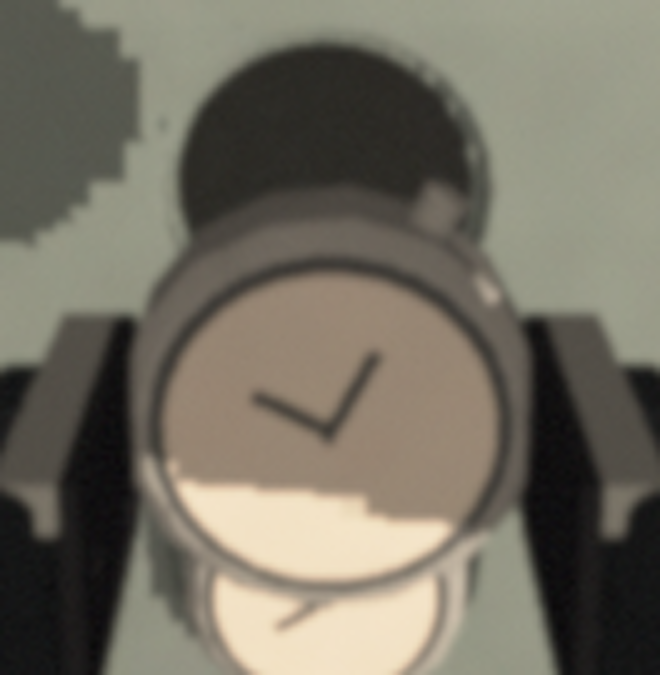

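{"fn": "move_arm", "kwargs": {
  "series": [
    [0, 0, 0, 0, 0, 2, 0.3],
    [0, 0, 0, 0, 0, 4, 0.3],
    [0, 0, 0, 0, 0, 4.7, 0.3],
    [0, 0, 0, 0, 0, 4.7, 0.3],
    [0, 0, 0, 0, 0, 4.7, 0.3]
  ]
}}

```text
time_s: 15.12
eef_pos: [571.1, -24.9, 64.6]
ee_rot: [0.001, 0.011, 1.0, 0.0]
force: [-0.4, -1.1, -0.1]
grip_width: 0.434
```

```bash
python3 -c "
from fit import *
go([570.7,-25.0,51],yaw=np.pi/2+P[2])"
```

```text
t 15.12 pos [571.1 -24.9  64.6] rot [0.    0.001 0.002] shift_cm [ 0.05 -0.01  1.36] rows 1.0 grip 0.434 F [-0.4 -1.1 -0.1]
```

{"fn": "move_arm", "kwargs": {
  "series": [
    [0, 0, 0, 0.05, 0, 0.5, 0.3],
    [0, 0, 0, 0.05, 0, 0.8, 0.3],
    [0, 0, 0, 0.05, 0, 1.1, 0.3],
    [0, 0, 0, 0.05, 0, 1.3, 0.3],
    [0, 0, 0, 0.05, 0, 1.3, 0.3]
  ]
}}

```text
time_s: 15.53
eef_pos: [570.5, -24.8, 51.2]
ee_rot: [0.0, 0.011, 1.0, 0.0]
force: [0.2, 0.4, -0.4]
grip_width: 0.434
```

```bash
python3 -c "
from fit import *
go([570.7,-25.0,51],yaw=np.pi/2+P[2]); grab('wrist','w14.png')"
```

```text
t 15.53 pos [570.5 -24.8  51.2] rot [0.    0.001 0.002] shift_cm [-0.03 -0.01  0.02] rows 1.0 grip 0.434 F [ 0.2  0.4 -0.4]
```

View pics/w14.png

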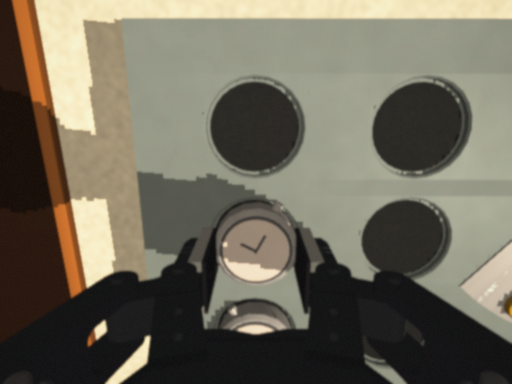

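Watch 2 is in the pocket with no contact force. Releasing it.

{"fn": "move_arm", "kwargs": {
  "series": [
    [0, 0, 0, 0, 0, 0, 0.6],
    [0, 0, 0, 0, 0, 0, 0.6],
    [0, 0, 0, 0, 0, 0, 0.6],
    [0, 0, 0, 0, 0, -2, 0.6],
    [0, 0, 0, 0, 0, -5, 0.6]
  ]
}}

```text
time_s: 16.0
eef_pos: [569.1, -24.6, 99.8]
ee_rot: [-0.002, 0.011, 1.0, 0.001]
force: [1.4, -0.6, 0.9]
grip_width: 0.597
```

{"fn": "move_arm", "kwargs": {
  "series": [
    [0, 0, 0, 0, 0, -4, 0.68],
    [0, 0, 0, 0, 0, -5, 0.68],
    [0, 0, 0, 0, 0, -5, 0.68],
    [0, 0, 0, 0, 0, -5, 0.68]
  ]
}}

```text
time_s: 16.33
eef_pos: [569.3, -24.7, 149.8]
ee_rot: [-0.002, 0.011, 1.0, 0.001]
force: [-0.4, 0.7, -0.3]
grip_width: 0.682
```

```bash
python3 -c "
from fit import *
d=grab('wrist','w15.png')
d=grab('top');np.savez('top1.npz',**d)
crop(d,180,150,410,270,3,'t_2.png')
go([450.6,-219.3,130],yaw=np.radians(54))"
```

```text
t 16.43 pos [568.6 -24.5 148.4] rot [-0.    -0.007  0.607] shift_cm [ 11.37 -19.73   1.88] rows 6.0 grip 0.682 F [-0.2 -0.2  0.5]
```

View pics/w15.png

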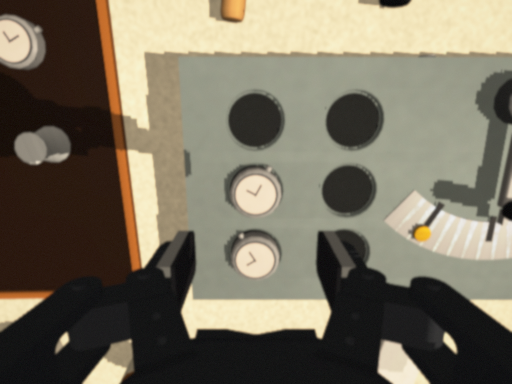

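View pics/t_2.png

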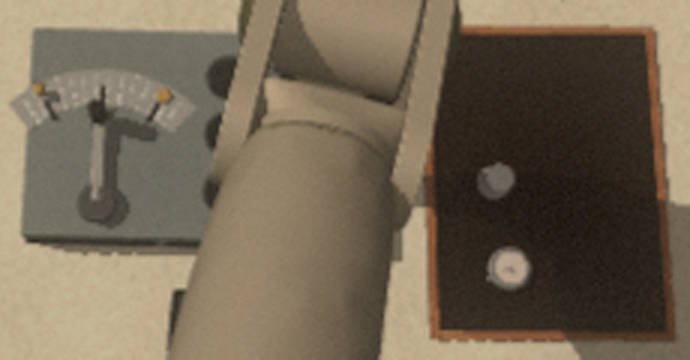

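Both watches are seated, and the last one is still at its place in the tray.

{"fn": "move_arm", "kwargs": {
  "series": [
    [0, -0.007, 0.607, 11.4, -19.7, 0, 0.68],
    [0, -0.007, 0.607, 11.4, -19.7, 0, 0.68],
    [0, -0.007, 0.607, 11.4, -19.7, 1, 0.68],
    [0, -0.007, 0.607, 11.4, -19.7, 2, 0.68],
    [0, -0.007, 0.607, 11.4, -19.7, 2, 0.68]
  ]
}}

```text
time_s: 16.85
eef_pos: [459.6, -202.2, 131.0]
ee_rot: [-0.001, 0.312, 0.95, 0.0]
force: [0.0, -0.4, 0.1]
grip_width: 0.68
```

```bash
python3 -c "
from fit import *
go([450.6,-219.3,110],yaw=np.radians(54))"
```

```text
t 16.85 pos [ 459.6 -202.2  131. ] rot [-0.    -0.002 -0.006] shift_cm [-0.29 -1.91  2.1 ] rows 1.0 grip 0.68 F [ 0.  -0.4  0.1]
```

{"fn": "move_arm", "kwargs": {
  "series": [
    [0, 0, 0, -0.3, -1.9, 1, 0.68],
    [0, 0, 0, -0.3, -1.9, 2.1, 0.68],
    [0, 0, 0, -0.3, -1.9, 2.1, 0.68],
    [0, 0, 0, -0.3, -1.9, 2.1, 0.68],
    [0, 0, 0, -0.3, -1.9, 2.1, 0.68]
  ]
}}

```text
time_s: 17.27
eef_pos: [451.0, -218.8, 110.0]
ee_rot: [-0.001, 0.311, 0.95, 0.0]
force: [0.0, 0.4, -0.9]
grip_width: 0.681
```

```bash
python3 -c "
from fit import *
d=grab('wrist','w16.png');np.savez('w16.npz',**d); print(w2p(d,[450.6,-219.3,18]))
for b in watches(d,w2p(d,[450.6,-219.3,18]).tolist(),thr=185): print(b)
go([450.6,-219.3,8],yaw=np.radians(54))"
```

```text
[[253.67530141 191.7238432 ]]
((np.float64(253.929224207961), np.float64(192.07849309504468), np.float64(1154.0625)), array([ 450.94699851, -219.31045763,   18.        ]))
t 17.32 pos [ 451.1 -218.8  110.3] rot [-0.    -0.001 -0.005] shift_cm [-0.   -0.07 10.23] rows 3.0 grip 0.679 F [-0.3  0.1 -0.3]
```

View pics/w16.png

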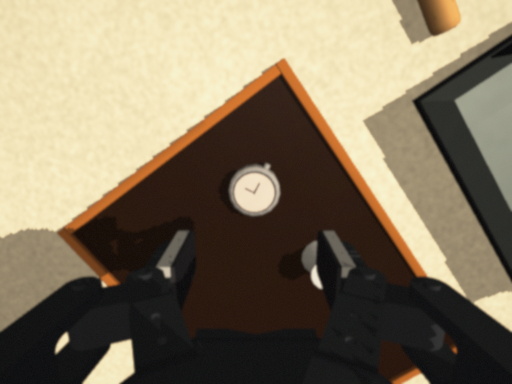

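{"fn": "move_arm", "kwargs": {
  "series": [
    [0, 0, 0, 0, -0.05, 3.5, 0.68],
    [0, 0, 0, 0, -0.05, 6.5, 0.68],
    [0, 0, 0, 0, -0.05, 9, 0.68],
    [0, 0, 0, 0, -0.05, 9.5, 0.68],
    [0, 0, 0, 0, -0.05, 9.5, 0.68]
  ]
}}

```text
time_s: 17.73
eef_pos: [450.6, -218.3, 14.6]
ee_rot: [-0.002, 0.311, 0.95, 0.001]
force: [0.8, 0.4, -0.4]
grip_width: 0.68
```

```bash
python3 -c "
from fit import *
go([450.9,-219.3,8.3],yaw=np.radians(54))"
```

```text
t 17.73 pos [ 450.6 -218.3   14.6] rot [ 0.    -0.004 -0.004] shift_cm [-0.09 -0.06  0.63] rows 1.0 grip 0.68 F [ 0.8  0.4 -0.4]
```

{"fn": "move_arm", "kwargs": {
  "series": [
    [0, -0.004, 0, -0.1, -0.05, 0.4, 0.68],
    [0, -0.004, 0, -0.1, -0.05, 0.6, 0.68],
    [0, -0.004, 0, -0.1, -0.05, 0.6, 0.3],
    [0, -0.004, 0, -0.1, -0.05, 0.6, 0.3],
    [0, -0.004, 0, -0.1, -0.05, 0.6, 0.3]
  ]
}}

```text
time_s: 18.15
eef_pos: [451.6, -219.6, 10.0]
ee_rot: [0.001, 0.311, 0.95, -0.0]
force: [-1.0, 1.7, 7.6]
grip_width: 0.432
```

{"fn": "move_arm", "kwargs": {
  "series": [
    [0, 0, 0, 0, 0, 0, 0.3],
    [0, 0, 0, 0, 0, 0, 0.3],
    [0, 0, 0, 0, 0, 0, 0.3],
    [0, 0, 0, 0, 0, 0, 0.3]
  ]
}}

```text
time_s: 18.48
eef_pos: [451.6, -219.6, 10.1]
ee_rot: [0.001, 0.311, 0.95, -0.0]
force: [-0.8, -0.0, 0.4]
grip_width: 0.432
```

```bash
python3 -c "
from fit import *
go([450.9,-219.3,8.3],yaw=np.radians(54))"
```

```text
t 18.48 pos [ 451.6 -219.6   10.1] rot [-0.     0.002 -0.004] shift_cm [ 0.08 -0.02  0.18] rows 1.0 grip 0.432 F [-0.8 -0.   0.4]
```

{"fn": "move_arm", "kwargs": {
  "series": [
    [0, 0, 0, 0, 0, -1, 0.3],
    [0, 0, 0, 0, 0, -4, 0.3],
    [0, 0, 0, 0, 0, -8, 0.3],
    [0, 0, 0, 0, 0, -11, 0.3],
    [0, 0, 0, 0, 0, -11, 0.3]
  ]
}}

```text
time_s: 18.9
eef_pos: [453.6, -221.1, 126.4]
ee_rot: [0.006, 0.311, 0.95, -0.002]
force: [0.6, -1.0, 0.2]
grip_width: 0.432
```

```bash
python3 -c "
from fit import *
p=W(P,[-55,-105,0]); print(p)
go(p+[0,0,110],yaw=np.pi/2+P[2])"
```

```text
[515.84791328 -23.47862717   0.        ]
t 18.9 pos [ 453.6 -221.1  126.4] rot [-0.004  0.012 -0.608] shift_cm [ 6.67 19.63  1.54] rows 5.0 grip 0.432 F [ 0.6 -1.   0.2]
```

{"fn": "move_arm", "kwargs": {
  "series": [
    [0, 0.012, -0.608, 6.7, 19.6, 1, 0.3],
    [0, 0.012, -0.608, 6.7, 19.6, 1, 0.3],
    [0, 0.012, -0.608, 6.7, 19.6, 1, 0.3],
    [0, 0.012, -0.608, 6.7, 19.6, 1, 0.3],
    [0, 0.012, -0.608, 6.7, 19.6, 1, 0.3]
  ]
}}

```text
time_s: 19.32
eef_pos: [515.4, -21.3, 115.4]
ee_rot: [-0.001, 0.009, 1.0, -0.002]
force: [0.6, -0.3, -1.5]
grip_width: 0.435
```

```bash
python3 -c "
from fit import *
p=W(P,[-55,-105,0])
go(p+[0,0,110],yaw=np.pi/2+P[2])"
```

```text
t 19.32 pos [515.4 -21.3 115.4] rot [-0.004 -0.001  0.006] shift_cm [-0.05 -0.22  0.54] rows 1.0 grip 0.435 F [ 0.6 -0.3 -1.5]
```

{"fn": "move_arm", "kwargs": {
  "series": [
    [-0.004, 0, 0.006, -0.1, -0.25, 0.5, 0.3],
    [-0.004, 0, 0.006, -0.1, -0.25, 0.5, 0.3],
    [-0.004, 0, 0.006, -0.1, -0.25, 0.5, 0.3],
    [-0.004, 0, 0.006, -0.1, -0.25, 0.5, 0.3]
  ]
}}

```text
time_s: 19.65
eef_pos: [516.1, -24.8, 110.5]
ee_rot: [-0.001, 0.013, 1.0, -0.0]
force: [-0.5, -0.5, -0.5]
grip_width: 0.429
```

```bash
python3 -c "
from fit import *
p=W(P,[-55,-105,0])
go(p+[0.3,-.3,52],yaw=np.pi/2+P[2])
d=grab('wrist','w17.png'); np.savez('w17.npz',**d); print(np.round(w2p(d,W(P,PK)),1).tolist()); crop(d,190,165,322,300,5,'w17c.png')
"
```

```text
t 19.65 pos [516.1 -24.8 110.5] rot [-0.    -0.002 -0.002] shift_cm [-0.01  0.1   5.85] rows 2.0 grip 0.429 F [-0.5 -0.5 -0.5]
[[257.5, 203.2], [257.6, 275.6], [257.6, 339.3], [368.0, 203.1], [361.0, 275.5], [354.9, 339.3]]
```

View pics/w17.png

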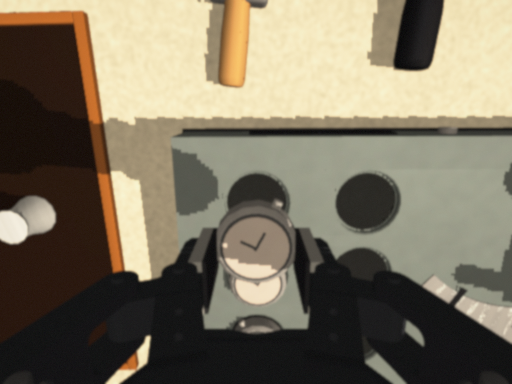

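View pics/w17c.png

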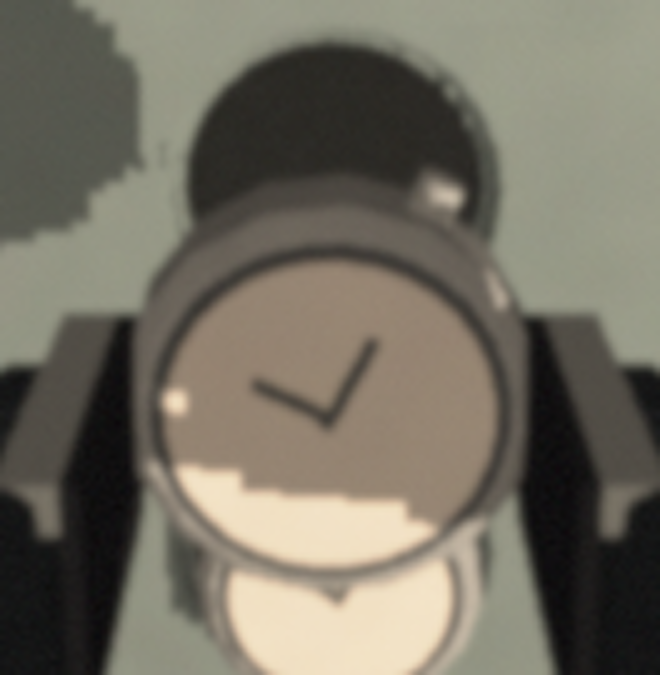

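{"fn": "move_arm", "kwargs": {
  "series": [
    [0, 0, 0, -0.05, 0.1, 2, 0.3],
    [0, 0, 0, -0.05, 0.1, 4, 0.3],
    [0, 0, 0, -0.05, 0.1, 4.6, 0.3],
    [0, 0, 0, -0.05, 0.1, 4.6, 0.3],
    [0, 0, 0, -0.05, 0.1, 4.6, 0.3]
  ]
}}

```text
time_s: 20.12
eef_pos: [516.9, -24.6, 65.3]
ee_rot: [-0.0, 0.013, 1.0, -0.0]
force: [-0.0, -0.4, -0.2]
grip_width: 0.432
```

```bash
python3 -c "
from fit import *
go([516.6,-23.7,52],yaw=np.pi/2+P[2])"
```

```text
t 20.12 pos [516.9 -24.6  65.3] rot [-0.    -0.001 -0.003] shift_cm [0.03 0.09 1.33] rows 1.0 grip 0.432 F [-0.  -0.4 -0.2]
```

{"fn": "move_arm", "kwargs": {
  "series": [
    [0, 0, 0, 0, 0.1, 0.5, 0.3],
    [0, 0, 0, 0, 0.1, 0.8, 0.3],
    [0, 0, 0, 0, 0.1, 1.1, 0.3],
    [0, 0, 0, 0, 0.1, 1.3, 0.3],
    [0, 0, 0, 0, 0.1, 1.3, 0.3]
  ]
}}

```text
time_s: 20.53
eef_pos: [516.9, -23.5, 52.2]
ee_rot: [-0.0, 0.013, 1.0, -0.0]
force: [0.0, -0.1, -1.0]
grip_width: 0.432
```

```bash
python3 -c "
from fit import *
go([516.6,-23.7,52],yaw=np.pi/2+P[2]); grab('wrist','w18.png')"
```

```text
t 20.53 pos [516.9 -23.5  52.2] rot [-0.001 -0.001 -0.003] shift_cm [ 0.03 -0.02  0.02] rows 1.0 grip 0.432 F [ 0.  -0.1 -1. ]
```

View pics/w18.png

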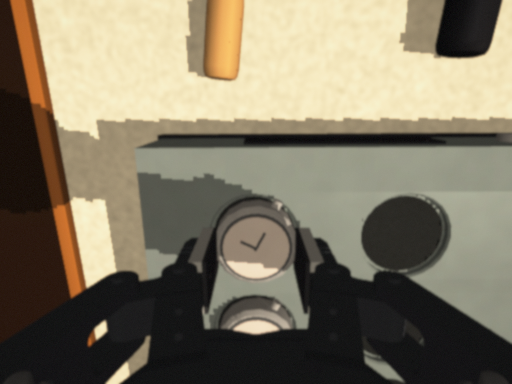

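{"fn": "move_arm", "kwargs": {
  "series": [
    [0, 0, 0, 0, 0, 0, 0.6],
    [0, 0, 0, 0, 0, 0, 0.6],
    [0, 0, 0, 0, 0, 0, 0.6],
    [0, 0, 0, 0, 0, -2, 0.6],
    [0, 0, 0, 0, 0, -5, 0.6]
  ]
}}

```text
time_s: 21.0
eef_pos: [515.5, -23.2, 100.8]
ee_rot: [-0.003, 0.014, 1.0, 0.0]
force: [0.0, -0.4, 0.6]
grip_width: 0.598
```

{"fn": "move_arm", "kwargs": {
  "series": [
    [0, 0, 0, -4, 3, -5, 0.9],
    [0, 0, 0, -8, 6, -9, 1],
    [0, 0, 0, -10, 9, -12, 1],
    [0, 0, 0, -10, 9, -12, 1],
    [0, 0, 0, -10, 9, -12, 1]
  ]
}}

```text
time_s: 21.42
eef_pos: [621.4, 66.7, 224.6]
ee_rot: [0.001, 0.012, 1.0, 0.001]
force: [-0.4, 0.2, 0.5]
grip_width: 0.998
```

```bash
python3 -c "
from fit import *
d=grab('wrist','w19.png')
d=grab('scene');np.savez('scene1.npz',**d)
crop(d,75,150,350,300,2.8,'s_2.png')
go(knob(0,200),yaw=np.pi/2+P[2])"
```

```text
t 21.52 pos [619.8  65.2 221.6] rot [ 0.001 -0.003 -0.001] shift_cm [ 3.69 10.38  2.18] rows 3.0 grip 1.001 F [ 0.2 -1.1 -0.4]
```

View pics/w19.png

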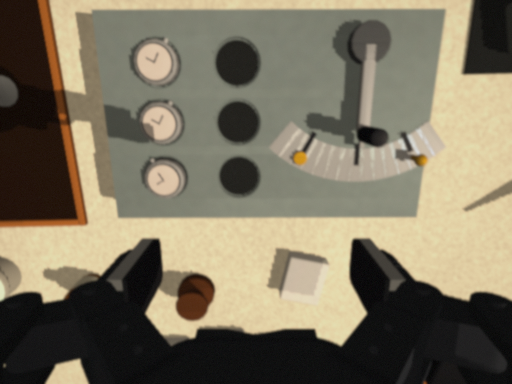

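View pics/s_2.png

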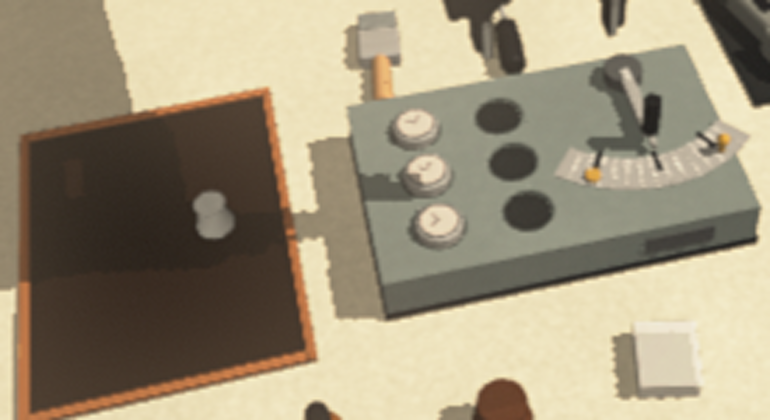

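The three watches are in the y=-105 pockets, the tray holds only the loupe, and the lever is at stop. Now I'll throw the lever to +0.5.

{"fn": "move_arm", "kwargs": {
  "series": [
    [0, 0, 0, 3.7, 10.4, 2, 1],
    [0, 0, 0, 3.7, 10.4, 2, 1],
    [0, 0, 0, 3.7, 10.4, 2, 1],
    [0, 0, 0, 3.7, 10.4, 2, 1],
    [0, 0, 0, 3.7, 10.4, 2, 1]
  ]
}}

```text
time_s: 21.93
eef_pos: [584.0, 170.3, 200.5]
ee_rot: [-0.003, 0.012, 1.0, 0.0]
force: [-0.6, 0.3, 0.3]
grip_width: 0.998
```

```bash
python3 -c "
from fit import *
go(knob(0,77),yaw=np.pi/2+P[2])"
```

```text
t 21.93 pos [584.  170.3 200.5] rot [ 0.    -0.005  0.   ] shift_cm [-0.2  -0.03 12.35] rows 3.0 grip 0.998 F [-0.6  0.3  0.3]
```

{"fn": "move_arm", "kwargs": {
  "series": [
    [0, -0.005, 0, -0.1, 0, 4, 0.7],
    [0, -0.005, 0, -0.1, 0, 8, 0.7],
    [0, -0.005, 0, -0.1, 0, 11.5, 0.7],
    [0, -0.005, 0, -0.1, 0, 12.3, 0.7],
    [0, -0.005, 0, -0.1, 0, 12.3, 0.7]
  ]
}}

```text
time_s: 22.35
eef_pos: [583.3, 168.7, 75.4]
ee_rot: [-0.003, 0.013, 1.0, -0.0]
force: [0.1, 0.1, 0.1]
grip_width: 0.705
```

{"fn": "move_arm", "kwargs": {
  "series": [
    [0, 0, 0, 0, 0, 0, 0],
    [0, 0, 0, 0, 0, 0, 0],
    [0, 0, 0, 0, 0, 0, 0],
    [0, 0, 0, 0, 0, 0, 0],
    [0, 0, 0, 0, 0, 0, 0]
  ],
  "grip_force": 40
}}

```text
time_s: 22.77
eef_pos: [584.3, 168.8, 77.1]
ee_rot: [-0.001, 0.013, 1.0, -0.0]
force: [-0.9, 0.4, 5.8]
grip_width: 0.169
```

```bash
python3 -c "
from fit import *
for a in (0,.1,.2,.3,.4,.5): go(knob(a,77),yaw=np.pi/2+P[2])"
```

```text
t 22.77 pos [584.3 168.8  77.1] rot [-0.    -0.002 -0.002] shift_cm [-0.11  0.12  0.01] rows 1.0 grip 0.169 F [-0.9  0.4  5.8]
t 22.77 pos [584.3 168.8  77.1] rot [-0.    -0.002 -0.002] shift_cm [-0.06  0.91  0.01] rows 1.0 grip 0.169 F [-0.9  0.4  5.8]
t 22.77 pos [584.3 168.8  77.1] rot [-0.    -0.002 -0.002] shift_cm [0.06 1.7  0.01] rows 1.0 grip 0.169 F [-0.9  0.4  5.8]
t 22.77 pos [584.3 168.8  77.1] rot [-0.    -0.002 -0.002] shift_cm [0.26 2.48 0.01] rows 1.0 grip 0.169 F [-0.9  0.4  5.8]
t 22.77 pos [584.3 168.8  77.1] rot [-0.    -0.002 -0.002] shift_cm [0.53 3.23 0.01] rows 1.0 grip 0.169 F [-0.9  0.4  5.8]
t 22.77 pos [584.3 168.8  77.1] rot [-0.    -0.002 -0.002] shift_cm [0.88 3.95 0.01] rows 1.0 grip 0.169 F [-0.9  0.4  5.8]
```

{"fn": "move_arm", "kwargs": {
  "series": [
    [0, 0, 0, -0.05, 0.9, 0, 0],
    [0, 0, 0, 0.05, 1.7, 0, 0],
    [0, 0, 0, 0.25, 2.5, 0, 0],
    [0, 0, 0, 0.55, 3.25, 0, 0],
    [0, 0, 0, 0.9, 4.0, 0, 0]
  ]
}}

```text
time_s: 23.18
eef_pos: [576.3, 209.2, 77.4]
ee_rot: [-0.001, 0.012, 1.0, -0.001]
force: [1.6, -13.5, -1.1]
grip_width: 0.169
```

{"fn": "move_arm", "kwargs": {
  "series": [
    [0, 0, 0, 0, 0, 0, 0],
    [0, 0, 0, 0, 0, 0, 0],
    [0, 0, 0, 0, 0, 0, 0],
    [0, 0, 0, 0, 0, 0, 0]
  ]
}}

```text
time_s: 23.52
eef_pos: [576.5, 209.0, 77.5]
ee_rot: [-0.0, 0.012, 1.0, -0.001]
force: [3.0, -2.5, -2.4]
grip_width: 0.171
```

```bash
python3 -c "
from fit import *
go(knob(.5,77),yaw=np.pi/2+P[2])"
```

```text
t 23.52 pos [576.5 209.   77.5] rot [-0.001 -0.001 -0.001] shift_cm [-0.   -0.05  0.05] rows 1.0 grip 0.171 F [ 3.  -2.5 -2.4]
```

{"fn": "move_arm", "kwargs": {
  "series": [
    [0, 0, 0, 0, 0, 0, 0.7],
    [0, 0, 0, 0, 0, 0, 0.7],
    [0, 0, 0, 0, 0, 0, 0.7],
    [0, 0, 0, 0, 0, 0, 0.7],
    [0, 0, 0, 0, 0, -2, 0.7]
  ]
}}

```text
time_s: 23.93
eef_pos: [574.5, 208.9, 94.4]
ee_rot: [-0.004, 0.012, 1.0, -0.001]
force: [-0.3, -0.5, -0.2]
grip_width: 0.703
```

{"fn": "move_arm", "kwargs": {
  "series": [
    [0, 0, 0, 0, 0, -4, 1],
    [0, 0, 0, 0, 1, -8, 1],
    [0, 0, 0, 0, 4, -12, 1],
    [0, 0, 0, 0, 8, -14, 1],
    [0, 0, 0, 0, 8, -14, 1]
  ]
}}

```text
time_s: 24.35
eef_pos: [577.8, 293.3, 239.2]
ee_rot: [-0.0, 0.011, 1.0, 0.001]
force: [0.2, 0.3, -0.4]
grip_width: 0.999
```

```bash
python3 -c "
from fit import *
d=grab('wrist','w20.png')
d=grab('scene');np.savez('scene2.npz',**d); crop(d,190,125,460,265,2.8,'s_3.png')
print(ctrl.sense()['eef_pos'])"
```

```text
[577.43597141 291.05585464 235.47285997]
```

View pics/w20.png

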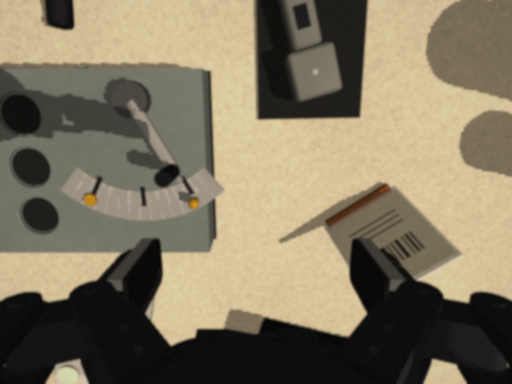

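View pics/s_3.png

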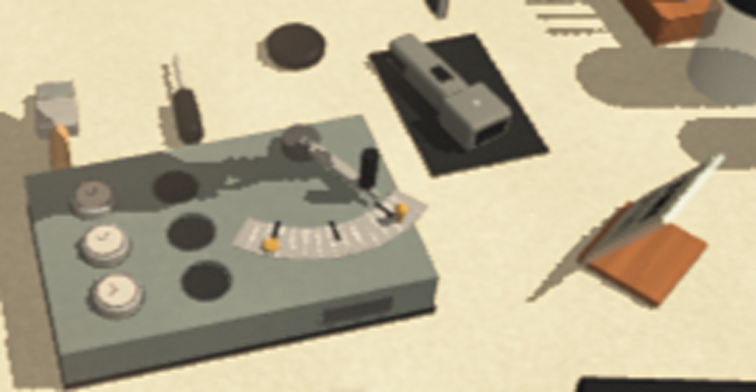

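```bash
python3 - <<'E'
from fit import *
d=dict(np.load('top0.npz'))
def t(x,y,z): return p2w(d,(x+.5)/4-.5+90,(y+.5)/4-.5+135,z)
mat=np.array([t(162,308,3),t(327,311,3),t(316,558,3),t(143,557,3)]); print("mat",mat.round(1).tolist(),mat.mean(0))
print("mat sides",np.linalg.norm(mat[0]-mat[1]),np.linalg.norm(mat[0]-mat[3]), "x dir",np.degrees(np.arctan2(*((mat[0]+mat[1])-(mat[2]+mat[3]))[[1,0]])))
h=np.array([t(189,347,37),t(252,330,37),t(269,395,37),t(205,408,37)]); print("head",h.round(1).tolist(),h.mean(0))
e=(t(243,544,31)+t(283,537,31))/2; f=(h[0]+h[1])/2; print("tail",e,"front",f,"len",np.linalg.norm((f-e)[:2]),"dir",np.degrees(np.arctan2(*(f-e)[[1,0]])), "mid",(e+f)/2)
print("label",t(110,95,74)); bl,br=t(113,195,10),t(218,130,10); print("edge",bl,br,np.linalg.norm(bl-br))
v=br-bl; print("edge normal deg",np.degrees(np.arctan2(v[1],v[0]))+90)
tl,tr=t(22,98,103),t(150,26,103); v=tr-tl; print("top",tl,tr,np.linalg.norm(v),np.degrees(np.arctan2(v[1],v[0]))+90)
E
```

```text
mat [[530.3, 416.1, 3.0], [528.4, 295.8, 3.0], [351.8, 295.5, 3.0], [352.3, 417.4, 3.0]] [440.69948878 356.20114449   3.        ]
mat sides 120.31663473861677 177.99044228816797 x dir -0.15140440688584705
head [[496.8, 384.6, 37.0], [509.0, 341.0, 37.0], [463.1, 326.6, 37.0], [453.9, 370.7, 37.0]] [480.72715627 355.7477237   37.        ]
tail [363.29388837 326.76531308  31.        ] front [502.92025267 362.83750026  37.        ] len 144.21069410714404 dir 14.485519480753807 mid [433.10707052 344.80140667  34.        ]
label [670.11963325 440.8050926   74.        ]
edge [613.22671665 455.65330496  10.        ] [663.14512631 381.50303769  10.        ] 89.38741387540561
edge normal deg 33.948679026485344
top [658.76656363 490.41287003 103.        ] [710.9854358  406.59413463 103.        ] 98.75419492110954 31.922807731382292
```

```bash
python3 -c "
from fit import *
d=dict(np.load('scene0.npz'));crop(d,385,170,455,240,10,'s_lab.png')"
```

```text
(no output)
```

View pics/s_lab.png

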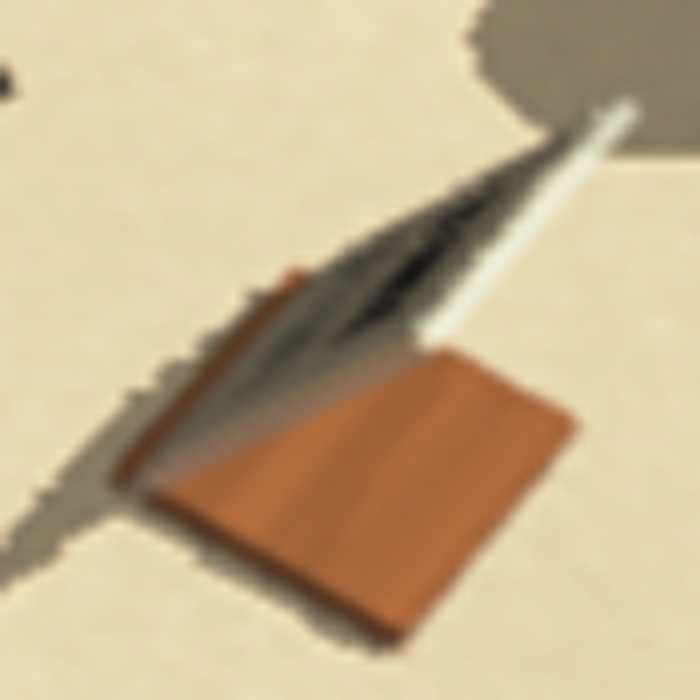

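The lever is in the +0.5 notch by the ball pin, and the scanner is still on its mat. Now I'll move over the scanner.

```bash
python3 -c "
from fit import *
go([455,350,220],yaw=np.radians(104.5)); print(ctrl.sense()['joints'])"
```

```text
t 24.45 pos [577.4 291.1 235.5] rot [-0.001 -0.005 -0.275] shift_cm [12.36  5.63  1.6 ] rows 4.0 grip 1.001 F [-0.1 -1.3 -0.4]
[ 2.85904217e-01  5.92345938e-01  1.06867403e+00  3.52265322e-04
  1.48578157e+00 -1.26295340e+00]
```

{"fn": "move_arm", "kwargs": {
  "series": [
    [0, -0.005, -0.275, 12.4, 5.6, 1, 1],
    [0, -0.005, -0.275, 12.4, 5.6, 1.5, 1],
    [0, -0.005, -0.275, 12.4, 5.6, 1.5, 1],
    [0, -0.005, -0.275, 12.4, 5.6, 1.5, 1],
    [0, -0.005, -0.275, 12.4, 5.6, 1.5, 1]
  ]
}}

```text
time_s: 24.87
eef_pos: [451.9, 350.1, 220.2]
ee_rot: [-0.001, -0.127, 0.992, -0.001]
force: [0.1, 0.4, -0.1]
grip_width: 1.005
```

{"fn": "move_arm", "kwargs": {
  "series": [
    [0, 0, 0, 0, 0, 0, 1],
    [0, 0, 0, 0, 0, 0, 1]
  ]
}}

```text
time_s: 25.03
eef_pos: [452.7, 349.1, 219.6]
ee_rot: [-0.002, -0.127, 0.992, -0.001]
force: [0.6, -0.1, -0.7]
grip_width: 0.996
```

```bash
python3 -c "
from fit import *
d=grab('wrist','w21.png'); np.savez('w21.npz',**d); go([435,345.3,120],yaw=np.radians(104.5))
c,s=np.cos(np.radians(14.5)),np.sin(np.radians(14.5))
print(w2p(d,[[435+a*c-b*s,345+a*s+b*c,z] for a,b,z in ((75,25,37),(75,-25,37),(25,25,37),(25,-25,37),(-75,16,31),(-75,-16,31))]).round(0).tolist())"
```

```text
t 25.08 pos [453.  349.  219.7] rot [-0.001 -0.003  0.   ] shift_cm [1.8  0.1  9.98] rows 3.0 grip 1.003 F [-0.2 -0.3  0.4]
[[279.0, 220.0], [234.0, 220.0], [280.0, 175.0], [233.0, 175.0], [273.0, 76.0], [241.0, 76.0]]
```

View pics/w21.png

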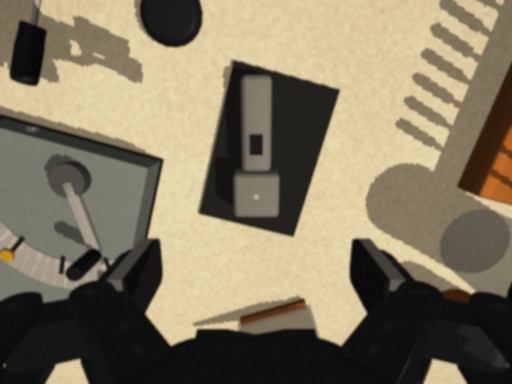

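The wrist view agrees with the scanner pose: head at (234–279, 172–217) and tail at (242–271, 75). Descending.

{"fn": "move_arm", "kwargs": {
  "series": [
    [0, 0, 0, 1.8, 0.1, 4, 0.8],
    [0, 0, 0, 1.8, 0.1, 8, 0.7],
    [0, 0, 0, 1.8, 0.1, 12, 0.7],
    [0, 0, 0, 1.8, 0.1, 15, 0.7],
    [0, 0, 0, 1.8, 0.1, 15, 0.7]
  ]
}}

```text
time_s: 25.5
eef_pos: [432.9, 342.8, 64.0]
ee_rot: [-0.007, -0.125, 0.992, -0.003]
force: [-0.3, -0.5, -0.3]
grip_width: 0.7
```

```bash
python3 -c "
from fit import *
d=grab('wrist','w22.png'); go([435,345.3,11],yaw=np.radians(104.5))"
```

```text
t 25.55 pos [434.5 343.9  67.6] rot [-0.002 -0.009 -0.001] shift_cm [-0.13  0.14  5.66] rows 2.0 grip 0.699 F [-0.  -0.   1.5]
```

View pics/w22.png

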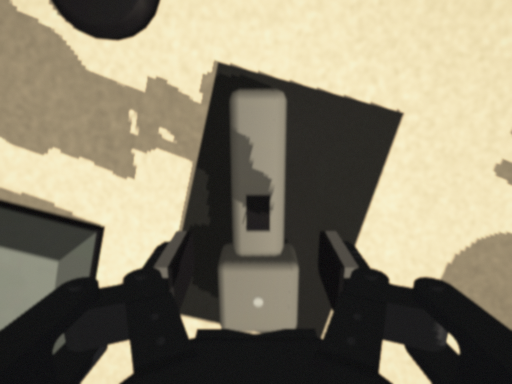

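{"fn": "move_arm", "kwargs": {
  "series": [
    [0, -0.008, 0, -0.1, 0.15, 2.5, 0.7],
    [0, -0.008, 0, -0.1, 0.15, 4.5, 0.7],
    [0, -0.008, 0, -0.1, 0.15, 5.2, 0.7],
    [0, -0.008, 0, -0.1, 0.15, 5.2, 0.7],
    [0, -0.008, 0, -0.1, 0.15, 5.2, 0.7]
  ]
}}

```text
time_s: 25.97
eef_pos: [436.0, 345.7, 17.4]
ee_rot: [0.001, -0.125, 0.992, -0.001]
force: [0.2, -0.1, -0.3]
grip_width: 0.698
```

```bash
python3 -c "
from fit import *
d=grab('wrist','w23.png'); go([435,345.3,11],yaw=np.radians(104.5))"
```

```text
t 26.02 pos [436.  345.7  17.6] rot [-0.002  0.002 -0.002] shift_cm [ 0.11 -0.02  0.66] rows 1.0 grip 0.702 F [0.3 0.5 0.2]
```

View pics/w23.png

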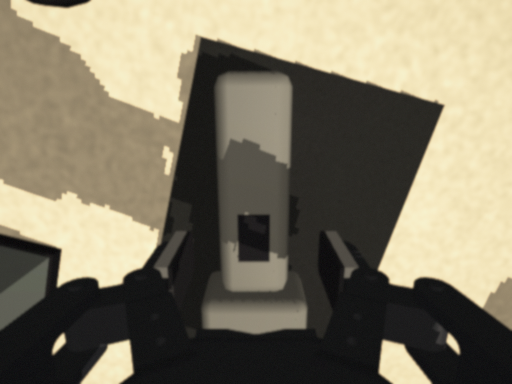

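{"fn": "move_arm", "kwargs": {
  "series": [
    [0, 0, 0, 0.1, 0, 0.4, 0.7],
    [0, 0, 0, 0.1, 0, 0.6, 0.7],
    [0, 0, 0, 0.1, 0, 0.6, 0.2],
    [0, 0, 0, 0.1, 0, 0.6, 0.2],
    [0, 0, 0, 0.1, 0, 0.6, 0.2]
  ],
  "grip_force": 80
}}

```text
time_s: 26.43
eef_pos: [435.3, 345.7, 12.2]
ee_rot: [0.002, -0.125, 0.992, -0.001]
force: [0.9, 1.5, 0.0]
grip_width: 0.359
```

{"fn": "move_arm", "kwargs": {
  "series": [
    [0, 0, 0, 0, 0, 0, 0.2],
    [0, 0, 0, 0, 0, 0, 0.2],
    [0, 0, 0, 0, 0, 0, 0.2],
    [0, 0, 0, 0, 0, 0, 0.2]
  ]
}}

```text
time_s: 26.77
eef_pos: [435.3, 345.7, 12.2]
ee_rot: [0.002, -0.125, 0.992, -0.001]
force: [-1.2, -0.9, 0.0]
grip_width: 0.359
```

{"fn": "move_arm", "kwargs": {
  "series": [
    [0, 0, 0, 0, 0, -1, 0.2],
    [0, 0, 0, 0, 0, -2.5, 0.2],
    [0, 0, 0, 0, 0, -4.5, 0.2],
    [0, 0, 0, 0, 0, -5.5, 0.2],
    [0, 0, 0, 0, 0, -5.5, 0.2]
  ]
}}

```text
time_s: 27.18
eef_pos: [436.2, 346.3, 69.7]
ee_rot: [0.004, -0.126, 0.992, 0.0]
force: [0.1, 0.7, -2.0]
grip_width: 0.352
```

```bash
python3 -c "
from fit import *
d=grab('wrist','w24.png'); go([435,345.3,65],yaw=np.radians(104.5))"
```

```text
t 27.23 pos [435.5 345.9  68.1] rot [-0.001  0.005 -0.001] shift_cm [ 0.06 -0.05  0.31] rows 1.0 grip 0.358 F [ 0.2  0.2 -2.4]
```

View pics/w24.png

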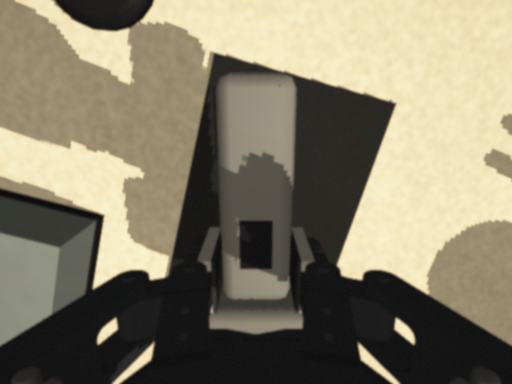

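```bash
python3 -c "
from fit import *
ds=dict(np.load('scene0.npz')); print((w2p(ds,[[670,441,74]])-[385,170])*10)
go([524.2,348,66],yaw=np.radians(122.5))"
```

```text
[[428.28661338 273.08814829]]
t 27.23 pos [435.5 345.9  68.1] rot [-0.002  0.005 -0.316] shift_cm [-8.64 -2.01  0.26] rows 3.0 grip 0.358 F [ 0.2  0.2 -2.4]
```

{"fn": "move_arm", "kwargs": {
  "series": [
    [0, 0.005, -0.08, -2.2, -0.5, 0, 0.2],
    [0, 0.005, -0.16, -4.4, -1, 0, 0.2],
    [0, 0.005, -0.24, -6.6, -1.5, 0.1, 0.2],
    [0, 0.005, -0.316, -8.6, -2, 0.2, 0.2],
    [0, 0.005, -0.316, -8.6, -2, 0.2, 0.2]
  ]
}}

```text
time_s: 27.65
eef_pos: [526.3, 347.1, 64.9]
ee_rot: [-0.0, -0.281, 0.96, -0.001]
force: [1.3, 0.2, -1.4]
grip_width: 0.354
```

{"fn": "move_arm", "kwargs": {
  "series": [
    [0, 0, 0, 0, 0, 0, 0.2],
    [0, 0, 0, 0, 0, 0, 0.2],
    [0, 0, 0, 0, 0, 0, 0.2]
  ]
}}

```text
time_s: 27.9
eef_pos: [525.4, 347.0, 64.2]
ee_rot: [-0.001, -0.281, 0.96, -0.001]
force: [0.0, -0.4, -2.0]
grip_width: 0.357
```

```bash
python3 -c "
from fit import *
go([524.2,348,66],yaw=np.radians(122.5))
d=grab('scene'); crop(d,300,110,460,250,5,'s_5.png')
d=grab('top'); crop(d,80,110,240,270,4,'t_5.png')"
```

```text
t 27.9 pos [525.4 347.   64.2] rot [-0.002 -0.002  0.002] shift_cm [ 0.05  0.15 -0.18] rows 1.0 grip 0.357 F [ 0.  -0.4 -2. ]
```

View pics/s_5.png

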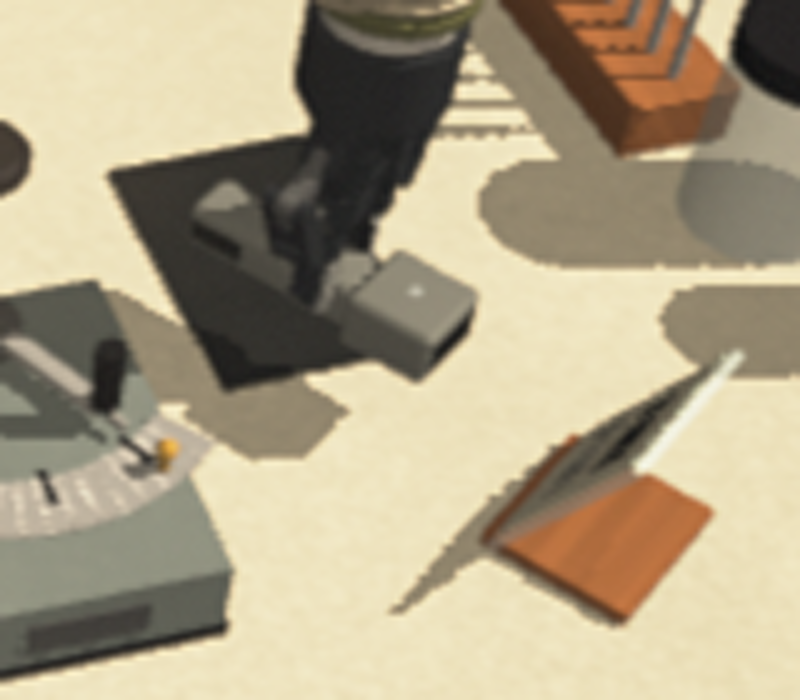

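View pics/t_5.png

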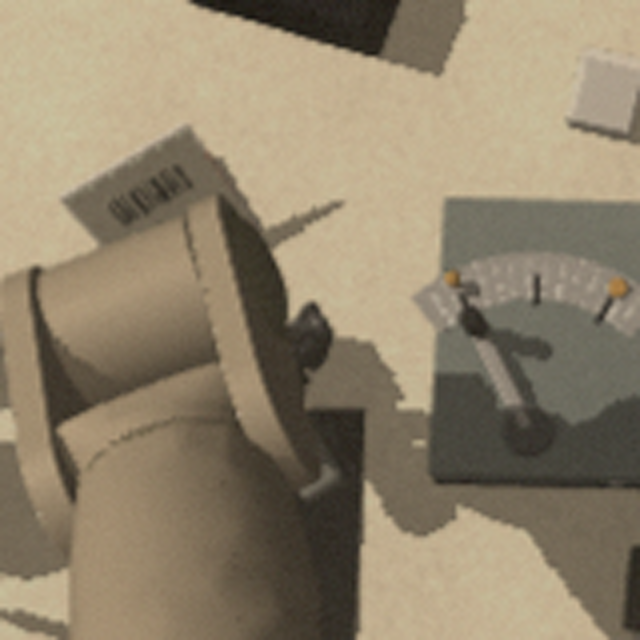

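```bash
python3 -c "
from fit import *
d=dict(np.load('scene0.npz'))
a=np.radians(32.5);c,s=np.cos(a),np.sin(a); o=[523.7,346,55]
print(((w2p(d,[[o[0]+x*c-y*s,o[1]+x*s+y*c,o[2]+z] for x,y,z in ((75,25,34),(75,-25,34),(25,25,34),(25,-25,34),(-75,16,28),(-75,-16,28),(75,0,17),(175,0,17))])-[300,110])*5).round(0).tolist(), ((w2p(d,[670,441,74])-[300,110])*5).round())
print(np.hypot(*(np.array(o[:2])+175*np.array([c,s])-[670,441])))"
```

```text
[[488.0, 290.0], [433.0, 344.0], [401.0, 243.0], [346.0, 295.0], [226.0, 173.0], [190.0, 204.0], [454.0, 341.0], [638.0, 442.0]] [[639. 437.]]
1.6183447158425008
```

The scanner is level, and its beam point lands within a few mm of the label. Holding still.

{"fn": "move_arm", "kwargs": {
  "series": [
    [0, 0, 0, 0, 0.1, -0.2, 0.2],
    [0, 0, 0, 0, 0.1, -0.2, 0.2],
    [0, 0, 0, 0, 0.1, -0.2, 0.2],
    [0, 0, 0, 0, 0.1, -0.2, 0.2],
    [0, 0, 0, 0, 0.1, -0.2, 0.2]
  ]
}}

```text
time_s: 28.42
eef_pos: [525.0, 348.1, 66.8]
ee_rot: [-0.0, -0.281, 0.96, -0.001]
force: [-0.7, -0.4, -1.4]
grip_width: 0.357
```

{"fn": "move_arm", "kwargs": {
  "series": [
    [0, 0, 0, 0, 0, 0, 0.2],
    [0, 0, 0, 0, 0, 0, 0.2],
    [0, 0, 0, 0, 0, 0, 0.2],
    [0, 0, 0, 0, 0, 0, 0.2],
    [0, 0, 0, 0, 0, 0, 0.2]
  ]
}}

```text
time_s: 28.83
eef_pos: [525.1, 348.1, 66.8]
ee_rot: [-0.0, -0.281, 0.96, -0.001]
force: [0.5, -0.1, -1.3]
grip_width: 0.354
```

{"fn": "move_arm", "kwargs": {
  "series": [
    [0, 0, 0, 0, 0, 0, 0.2],
    [0, 0, 0, 0, 0, 0, 0.2],
    [0, 0, 0, 0, 0, 0, 0.2],
    [0, 0, 0, 0, 0, 0, 0.2],
    [0, 0, 0, 0, 0, 0, 0.2]
  ]
}}

```text
time_s: 29.25
eef_pos: [525.1, 348.1, 66.8]
ee_rot: [-0.0, -0.281, 0.96, -0.001]
force: [0.3, 0.3, -1.9]
grip_width: 0.353
```

{"fn": "move_arm", "kwargs": {
  "series": [
    [0, 0, 0, 0, 0, 0, 0.2],
    [0, 0, 0, 0, 0, 0, 0.2],
    [0, 0, 0, 0, 0, 0, 0.2],
    [0, 0, 0, 0, 0, 0, 0.2],
    [0, 0, 0, 0, 0, 0, 0.2]
  ]
}}

```text
time_s: 29.67
eef_pos: [525.0, 348.1, 66.8]
ee_rot: [-0.0, -0.281, 0.96, -0.001]
force: [-0.3, -0.5, -2.3]
grip_width: 0.353
```

```bash
python3 -c "
from fit import *
d=grab('wrist','w25.png');go([524.2,348,66],yaw=np.radians(122.5))"
```

```text
t 29.72 pos [525.1 348.1  66.8] rot [-0.002 -0.001  0.002] shift_cm [0.08 0.04 0.08] rows 1.0 grip 0.35 F [-0.4  0.2 -1.6]
```

View pics/w25.png

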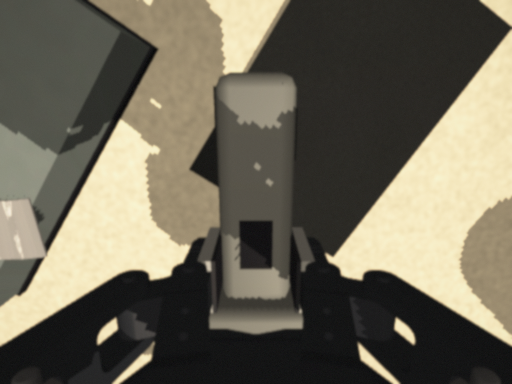

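{"fn": "move_arm", "kwargs": {
  "series": [
    [0, 0, 0, 0, 0, 0, 0.2],
    [0, 0, 0, 0, 0, 0, 0.2],
    [0, 0, 0, 0, 0, 0, 0.2],
    [0, 0, 0, 0, 0, 0, 0.2],
    [0, 0, 0, 0, 0, 0, 0.2]
  ]
}}

```text
time_s: 30.13
eef_pos: [525.0, 348.1, 66.8]
ee_rot: [-0.0, -0.281, 0.96, -0.001]
force: [-0.3, 0.4, -0.8]
grip_width: 0.354
```

```bash
python3 -c "
from fit import *
go([442.6,356.5,66],yaw=np.radians(104.5))"
```

```text
t 30.13 pos [525.  348.1  66.8] rot [-0.002 -0.001  0.317] shift_cm [6.49 5.15 0.08] rows 3.0 grip 0.354 F [-0.3  0.4 -0.8]
```

{"fn": "move_arm", "kwargs": {
  "series": [
    [0, 0, 0.08, 1.6, 1.3, 0, 0.2],
    [0, 0, 0.16, 3.2, 2.6, 0, 0.2],
    [0, 0, 0.24, 4.9, 3.9, 0, 0.2],
    [0, 0, 0.317, 6.5, 5.15, 0, 0.2],
    [0, 0, 0.317, 6.5, 5.15, 0, 0.2]
  ]
}}

```text
time_s: 30.55
eef_pos: [439.3, 356.8, 66.7]
ee_rot: [-0.001, -0.125, 0.992, -0.001]
force: [-0.7, -0.1, -1.9]
grip_width: 0.352
```

{"fn": "move_arm", "kwargs": {
  "series": [
    [0, 0, 0, 0, 0, 1, 0.2],
    [0, 0, 0, 0, 0, 2, 0.2],
    [0, 0, 0, 0, 0, 3, 0.2],
    [0, 0, 0, 0, 0, 4, 0.2],
    [0, 0, 0, 0, 0, 4, 0.2]
  ]
}}

```text
time_s: 30.97
eef_pos: [438.5, 355.8, 23.8]
ee_rot: [-0.003, -0.125, 0.992, -0.002]
force: [-0.9, 0.7, -2.6]
grip_width: 0.355
```

```bash
python3 -c "
from fit import *
go([442.6,356.5,12.3],yaw=np.radians(104.5))
d=grab('wrist','w26.png')"
```

```text
t 30.97 pos [438.5 355.8  23.8] rot [-0.004 -0.007 -0.002] shift_cm [-0.42 -0.03  1.15] rows 1.0 grip 0.355 F [-0.9  0.7 -2.6]
```

View pics/w26.png

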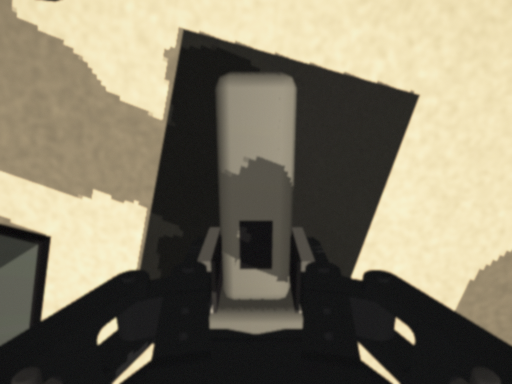

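{"fn": "move_arm", "kwargs": {
  "series": [
    [-0.004, -0.007, 0, -0.3, 0, 0.5, 0.2],
    [-0.004, -0.007, 0, -0.3, 0, 0.8, 0.2],
    [-0.004, -0.007, 0, -0.3, 0, 1.0, 0.2],
    [-0.004, -0.007, 0, -0.3, 0, 1.1, 0.2],
    [-0.004, -0.007, 0, -0.3, 0, 1.1, 0.2]
  ]
}}

```text
time_s: 31.43
eef_pos: [441.8, 356.8, 13.9]
ee_rot: [0.001, -0.125, 0.992, 0.0]
force: [-0.5, 0.4, -1.9]
grip_width: 0.355
```

```bash
python3 -c "
from fit import *
go([442.6,356.5,12.2],yaw=np.radians(104.5))"
```

```text
t 31.43 pos [441.8 356.8  13.9] rot [ 0.001  0.001 -0.002] shift_cm [-0.07 -0.05  0.18] rows 1.0 grip 0.355 F [-0.5  0.4 -1.9]
```

{"fn": "move_arm", "kwargs": {
  "series": [
    [0, 0, 0, 0, 0, 0.1, 0.2],
    [0, 0, 0, 0, 0, 0.15, 0.2],
    [0, 0, 0, 0, 0, 0.15, 0.2]
  ]
}}

```text
time_s: 31.68
eef_pos: [441.8, 356.9, 12.5]
ee_rot: [0.001, -0.125, 0.992, 0.0]
force: [-0.7, 0.5, -1.2]
grip_width: 0.36
```

{"fn": "move_arm", "kwargs": {
  "series": [
    [0, 0, 0, 0, 0, 0, 0.65],
    [0, 0, 0, 0, 0, 0, 0.65],
    [0, 0, 0, 0, 0, 0, 0.65],
    [0, 0, 0, 0, 0, 0, 0.65],
    [0, 0, 0, 0, 0, -1, 0.65]
  ]
}}

```text
time_s: 32.1
eef_pos: [440.9, 356.4, 21.4]
ee_rot: [-0.001, -0.125, 0.992, -0.0]
force: [-0.3, -0.0, 0.3]
grip_width: 0.651
```

{"fn": "move_arm", "kwargs": {
  "series": [
    [0, 0, 0, 0, 0, -4, 0.65],
    [0, 0, 0, 0, 0, -8, 0.65],
    [0, 0, 0, 0, 0, -12, 0.65],
    [0, 0, 0, 0, 0, -16, 1],
    [0, 0, 0, 0, 0, -20, 1]
  ]
}}

```text
time_s: 32.52
eef_pos: [440.7, 356.2, 224.5]
ee_rot: [-0.0, -0.125, 0.992, 0.0]
force: [-0.4, -0.6, -0.2]
grip_width: 0.907
```

```bash
python3 -c "
from fit import *
go([300,420,260])
d=grab('wrist','w27.png')"
```

```text
t 32.52 pos [440.7 356.2 224.5] rot [0. 0. 0.] shift_cm [12.05  9.67 -3.54] rows 4.0 grip 0.907 F [-0.4 -0.6 -0.2]
```

View pics/w27.png

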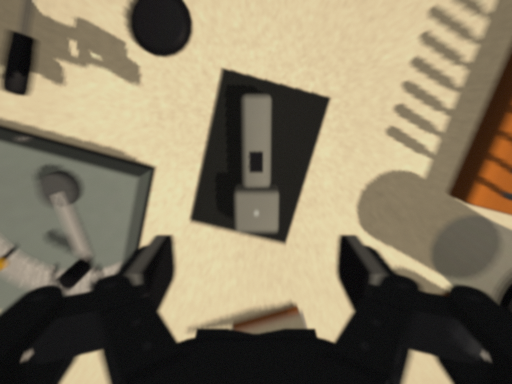

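The scanner lies in the middle of its mat. I'll retreat and check the whole scene.

{"fn": "move_arm", "kwargs": {
  "series": [
    [0, 0, 0, 13, 8, -3, 1],
    [0, 0, 0, 13, 8, -3, 1],
    [0, 0, 0, 13, 8, -3, 1],
    [0, 0, 0, 13, 8, -3, 1],
    [0, 0, 0, 13, 8, -3, 1]
  ]
}}

```text
time_s: 32.98
eef_pos: [293.0, 404.1, 264.4]
ee_rot: [0.007, -0.127, 0.992, 0.004]
force: [0.3, -1.3, 0.9]
grip_width: 0.997
```

{"fn": "move_arm", "kwargs": {
  "series": [
    [0, 0, 0, 13, 9, 0, 1],
    [0, 0, 0, 13, 9, 0, 1],
    [0, 0, 0, 13, 9, 0, 1],
    [0, 0, 0, 13, 9, 0, 1],
    [0, 0, 0, 13, 9, 0, 1]
  ]
}}

```text
time_s: 33.4
eef_pos: [139.7, 459.5, 263.6]
ee_rot: [0.007, -0.13, 0.991, 0.005]
force: [-0.1, 0.5, 0.6]
grip_width: 1.004
```

{"fn": "move_arm", "kwargs": {
  "series": [
    [0, 0, 0, 0, 0, 0, 1],
    [0, 0, 0, 0, 0, 0, 1],
    [0, 0, 0, 0, 0, 0, 1],
    [0, 0, 0, 0, 0, 0, 1]
  ]
}}

```text
time_s: 33.73
eef_pos: [140.7, 459.3, 263.6]
ee_rot: [0.007, -0.129, 0.992, 0.005]
force: [0.4, 0.2, -0.8]
grip_width: 1.0
```

```bash
python3 -c "
from fit import *
d=grab('top','top9.png'); np.savez('top9.npz',**d); crop(d,180,150,310,245,6,'t_w9.png')
e=grab('scene','scene9.png'); np.savez('scene9.npz',**e); crop(e,190,120,400,265,3.8,'s_w9.png')
print(ctrl.sense()['eef_pos'])
def loc(d,rng):
  q=w2p(d,W(P,[[x,-105,60] for x in (-55,0,55)])); 
  for b,w in watches(d,q.tolist(),z=60,thr=rng):
    l=Ro.from_euler('z',-P[2]).apply(w-[P[0],P[1],0]); print(np.round(b,1),np.round(l,1))
for D in (d,e):
  try: loc(D,140)
  except Exception as x: print(x)
"
```

```text
[140.55266274 459.29072924 263.49568649]
max() iterable argument is empty
[224.  183.  854.5] [-91. -96.  60.]
[224.7 192.5 260.2] [ -58.9 -100.4   60. ]
[232.2 228.7 161.8] [  55.7 -104.1   60. ]
```

View pics/top9.png

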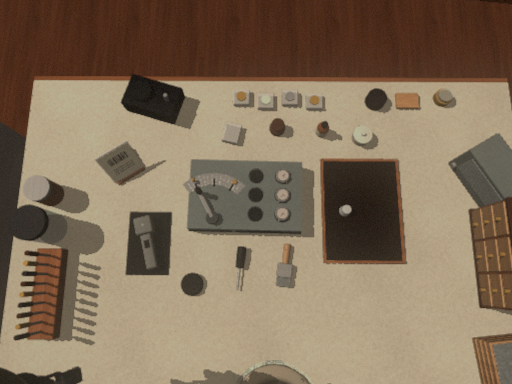

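View pics/t_w9.png

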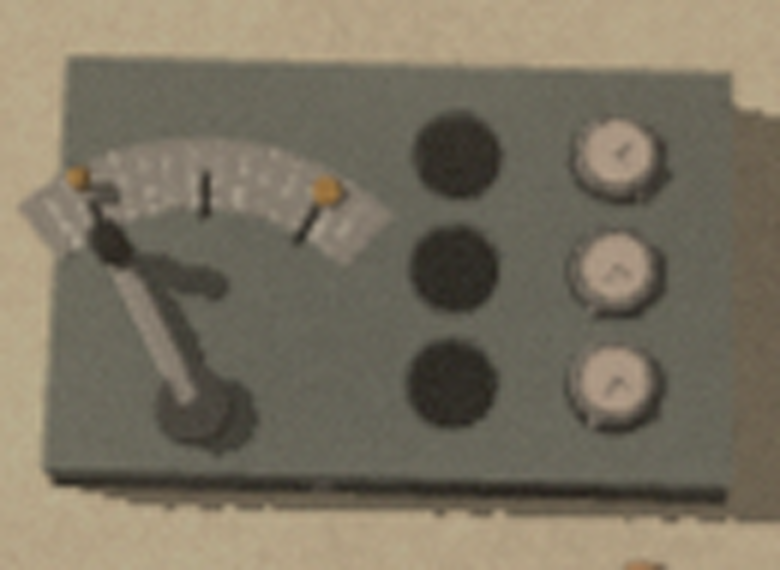

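View pics/s_w9.png

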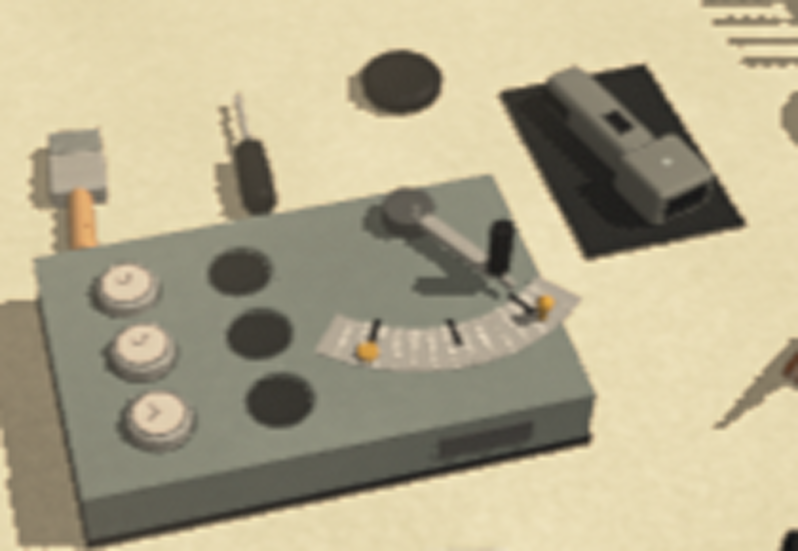

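```bash
python3 -c "
from fit import *
for f,thr,roi in (('top9.npz',110,(270,165,298,225)),('scene9.npz',165,(208,185,247,246))):
  d=dict(np.load(f)); b=blobs(d,roi,thr,25,200,False)
  for q in b:
    w=p2w(d,q[0],q[1],60); print(f,np.round(q,1),np.round(Ro.from_euler('z',-P[2]).apply(w-[P[0],P[1],0]),1))
  # bias: empty pockets
"
```

```text
top9.npz [282.2 174.9 104.2] [  56.6 -103.5   60. ]
top9.npz [282.1 194.1 102.9] [   0.7 -103.7   60. ]
top9.npz [281.8 212.8 107.2] [ -52.4 -103.6   60. ]
scene9.npz [222.9 193.9  95.1] [ -55.4 -105.4   60. ]
scene9.npz [227.  209.9 102.8] [  -2.5 -105.1   60. ]
scene9.npz [231.4 228.2 111.3] [  53.7 -105.6   60. ]
```

```bash
python3 -c "
from rig import job
print(job.finish_job())"
```

```text
the job is handed in; nothing more can be done
None
```

I carried out every step in the required order and handed the job in at about 34 s of robot time; no verdict is reported.

- **Lever to stop:** I gripped the knob and moved the lever from the -0.5 notch to the middle notch. The wrist picture showed the pointer on the middle mark.
- **Watches:** Three watch heads were on the tray. I laid each one flat in its own pocket, all in the y = -105 mm row, with no contact force on the way down. In the last pictures all three look seated, and each camera places them within about 3 mm of the pocket centres. The two cameras differ by up to 3 mm, which is within their calibration error; averaged, they agree to about 1 mm.
- **Lever to the marked notch:** I then threw the lever to the +0.5 notch. The last top and scene pictures show it pointing at the ball-headed pin.
- **Scanner reading:** I held the scanner level at the card for about 2 s. The arm's pose put the aim point about 2 mm from the label centre. The scene picture suggested the scanner sat about 4 mm lower than computed, which is well inside the 30 mm limit.
- **Scanner return and the rest:** The scanner is back on its mat, right way up and near the middle. In the last pictures the loupe and the other tools and pots look unmoved. The gripper was clear of everything when I handed in.

I saw no knock or slackened grip, and nothing had to be redone.

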